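# Closing down the braai: knock the ash, check the irons, clear them away

### The arm

A 7-joint arm with a two-finger parallel gripper is mounted at the origin on the work surface. World frame = base frame: x ahead of the robot, y to its left, z up, the work surface at z = 0. Lengths are in m, angles in rad, forces in N, time in s.
With the tool pointing down it reaches from about 0.4 to 0.85 m from the base axis. Payload 10.4 kg.
Tool frame: the origin (TCP) lies midway between the tips of the shut fingers; the grasp point (between the pads) lies manip.pinch_z behind it (manip.pinch_z is the distance from the TCP to the grasp point, in m); z points along the fingers, y is the direction in which the jaws open and shut (so a half turn about z gives the same grasp; the last joint's range is limited). The gripper opens to 85 mm and grips with 20 to 120 N. Pads are 22 mm wide; open, the fingers measure 114 mm over their backs; the gripper's body (76 mm by 85 mm) begins 54 mm behind the grasp point. The pads swing forward as they close: fully open they stand 13 mm farther back than shut.
Start: joints at [-1.185, 0.332, -0.065, 1.46, 0.022, 1.35, -0.088], TCP at [0.248, 0.574, 0.231] pointing down, gripper open.
Joint ranges: [-2.6, 2.6], [-0.5, 2.12], [-1.47, 1.34], [0.16, 2.42], [-1.27, 4.41], [0.06, 2.06], [-2.6, 2.6]. Speed limits (rad/s): [2.22, 2.22, 2.79, 2.79, 3.14, 3.14, 3.14].

### API

Orientations are given as a unit quaternion [x, y, z, w].
In Python, from workcell import manip gives the robot as it stands.
- The arm moves only by the shell command python3 -m handwheel 'ROWS' [FORCE]. ROWS is JSON, a list that holds one entry, the list of rows, each a list of 7 numbers: the shift along the tool's x, y, z in m, then the turn, a rotation vector about the tool's x, y, z in rad, then the finger opening in m, from 0 to 0.0854. In form: [[[tx, ty, tz, ax, ay, az, claw], ...]]. A call has 1 to 8 rows; each row is the pose to reach, as a shift and turn from the pose commanded when the call began, along the tool's axes at that moment; what a row does not reach only later rows make up. A row lasts 1/8 s, in which the tool goes at most 62.5 mm and 10.7 degrees, less where a joint would pass 70% of its speed; a pose out of reach is approached as far as the arm can. A call with a gripper value outside its range is refused whole. The fingers move at their own pace and stop on an object; FORCE is the grip in N (left out, the last holds). Time passes only in rows, so rows that repeat a pose let the fingers close. It gives the time, the measured TCP pose, the force and the opening at its end, in the units of the state.
- manip.get_obs(): the state, without advancing time (a new reading comes with each control period).
- manip.camera(name): name is "scene" or "top" or "wrist"; returns the picture (400x640x3 uint8, blue, green, red); there is no depth.
- manip.calibration(name): a dict with "fx", "fy", "cx", "cy" (pixels), "view" (4x4, takes a point from world to camera coordinates); the wrist camera has in their place "tool_from_camera" (4x4, takes a point from camera to tool coordinates, whose origin is the TCP and whose axes are the flange's). Camera axes: x right, y up, looking along -z (the intrinsics and any distortion apply to the point x, -y, -z); pixel columns grow to the right and rows downward; lengths in m; the calibration is good to about 2 mm. A picture is of the moment at which its call begins: read the wrist's pose just before it. calibration takes no time and is no camera call.
- manip.hand_in(): hands the job in, once; it reports no verdict.
The state is a dict: "clock": time; "joint_pos": joint angles; "joint_velocities": joint speeds; "tau": joint torques, N m; "position": TCP position; "ee_rot": TCP orientation; "ft_force": force on the tool from outside, world axes, zero at the start; "torque": the same for the moment, N m; "grip_width": opening from 0.0 (shut) to 1.0 (fully open).
Only numpy, scipy, OpenCV 4.12 (cv2) and the standard library are available. Lean on these libraries where they do the work, as an engineer would, in place of code of your own. Each camera call takes 0.05 s, during which the arm holds its last target.

### The job

Close down the braai: first knock the ash loose by driving the sprung pin on the ash box fully down with the mallet twice, letting it spring right up in between, and stand the mallet back on its face on the cork pad. Then, one grill press after another from the smallest to the largest, hold the thermometer steady for two seconds with its lens about 9 cm from the press's white spot and aimed at it, looking from beside or beyond the spot so that the handle is not in the way, each read before that press goes to the tray. Lay the thermometer back on its stand as it was, nozzle hanging free, and set all the presses flat in the aluminium tray, side by side, leaving the jar and the tin alone.

Things in the scene. Friction and masses are not known exactly. Their poses are not given: they have to be found in the camera images.
- press_a: cast-iron grill press, loose, sometimes absent: a black slab 76 (along its x) x 42 (y) x 14 mm with a wooden bridge handle over its middle: a level bar 36 mm along x, 18 mm wide in y, from 34 to 50 mm above the origin, gripped across y. Origin: centre of the underside, z up. The presses differ only in size: press_a is the smallest, then b, c, d.
- press_a_spot (a point): centre of the round white enamel spot (16 mm) on the top of that press's slab, 28 mm from the handle's centre along the press's +x, 14 mm above its underside; axes as the press
- press_b: cast-iron grill press, loose, sometimes absent: a black slab 92 (along its x) x 46 (y) x 14 mm with a wooden bridge handle over its middle: a level bar 36 mm along x, 18 mm wide in y, from 34 to 50 mm above the origin, gripped across y. Origin: centre of the underside, z up. The presses differ only in size: press_a is the smallest, then b, c, d.
- press_b_spot (a point): centre of the round white enamel spot (16 mm) on the top of that press's slab, 36 mm from the handle's centre along the press's +x, 14 mm above its underside; axes as the press
- press_c: cast-iron grill press, loose, sometimes absent: a black slab 108 (along its x) x 50 (y) x 14 mm with a wooden bridge handle over its middle: a level bar 36 mm along x, 18 mm wide in y, from 34 to 50 mm above the origin, gripped across y. Origin: centre of the underside, z up. The presses differ only in size: press_a is the smallest, then b, c, d.
- press_c_spot (a point): centre of the round white enamel spot (16 mm) on the top of that press's slab, 44 mm from the handle's centre along the press's +x, 14 mm above its underside; axes as the press
- press_d: cast-iron grill press, loose, sometimes absent: a black slab 124 (along its x) x 54 (y) x 14 mm with a wooden bridge handle over its middle: a level bar 36 mm along x, 18 mm wide in y, from 34 to 50 mm above the origin, gripped across y. Origin: centre of the underside, z up. The presses differ only in size: press_a is the smallest, then b, c, d.
- press_d_spot (a point): centre of the round white enamel spot (16 mm) on the top of that press's slab, 52 mm from the handle's centre along the press's +x, 14 mm above its underside; axes as the press
- tray: polished aluminium tray, fixed, 170 (x) x 276 (y) mm outside, walls 4 mm thick and 18 mm high, floor 4 mm thick; origin: centre of the underside
- ash_box: square black steel ash box, fixed, 100 x 100 x 50 mm, with a sprung steel knocker pin in the middle of its top; origin: centre of the underside
- knocker (a joint): how far the knocker pin is driven down: 0 = sprung fully up, 0.014 m = fully down against its stop; fully down takes about 6 N
- knocker_top (a point): centre of the pin's round head (28 mm across); 80 mm above the table when up, moves with the pin
- mallet: mallet with a black rubber head and a wooden handle, loose, 0.24 kg, standing on its striking face with the handle level. Head a block 56 (x) x 60 (y) x 70 mm high; handle a bar 22 mm wide (y) and 26 mm high along +x, from x = 28 to 178 mm, its middle 40 mm above the face. Origin: centre of the striking face (underside of the head), z up; grip the handle across y, about 60 mm from the origin.
- pad: square cork pad, fixed, 90 x 90 x 4 mm, on which the mallet's head stands; origin: centre of the underside
- thermometer: infrared thermometer, loose, 0.16 kg: a level black bar handle 130 mm long (x = -80 to 50 mm), 26 mm wide (y), 28 mm high (z = 0 to 28 mm), then a head (x = 46 to 86 mm, 34 mm wide, up to z = 39 mm) with a short grey nozzle looking forward and down. Origin: underside of the handle, 15 mm ahead of the handle's middle; grip the handle across y near the origin.
- lens (a point): lens at the nozzle's tip, at (84, 0, -15.7) mm in the thermometer's frame; its z axis is the line of sight, which points 60 degrees below the thermometer's +x
- stand: grey plastic stand, fixed, a block 100 x 60 x 45 mm (from x = -70 to +30 mm of its origin, so that the nozzle hangs free beyond its +x end) on which the thermometer's handle lies along x, its origin over the stand's origin (the stand is wider than the handle, so fingertips stop above its top); origin on the table
- jar: glass jar with twist cap, loose, 72 mm across, 80 mm high; bystander, leave alone; origin: centre of the underside
- tin: small tin, loose, 48 mm across, 60 mm high; bystander, leave alone; origin: centre of the underside
Mind the look-alikes: they are no part of the job. Leave any pink look-alike of the press_c alone. Leave any green look-alike of the thermometer alone.

How it is judged:
On the way, in this order (a step that is already met when the one before it is completed fails the run):
1. the knocker pin is driven fully down (over 11 mm) under the mallet's face (first blow) (value of joint knocker above 0.011 m and distance between mallet and knocker_top below 0.03 m), for 0.04 s.
2. the pin has sprung back up (under 3 mm) (value of joint knocker below 0.003 m), for 0.1 s.
3. second blow: the pin fully down under the mallet's face again (all of step 1), for 0.04 s.
4. press_a is read where it stands, not on the tray: for 1.5 s its spot lies within 12 mm of the line of sight either way, 50 to 130 mm from the lens, the lens on the spot's side of the handle (x of press_a_spot in the frame of lens between -0.012 and 0.012 m and y of press_a_spot in the frame of lens between -0.012 and 0.012 m and z of press_a_spot in the frame of lens between 0.05 and 0.13 m and x of lens in the frame of press_a_spot above -0.015 m and horizontal distance between press_a and tray above 0.15 m), for 1.5 s.
5. press_b is read where it stands, not on the tray: for 1.5 s its spot lies within 12 mm of the line of sight either way, 50 to 130 mm from the lens, the lens on the spot's side of the handle (x of press_b_spot in the frame of lens between -0.012 and 0.012 m and y of press_b_spot in the frame of lens between -0.012 and 0.012 m and z of press_b_spot in the frame of lens between 0.05 and 0.13 m and x of lens in the frame of press_b_spot above -0.015 m and horizontal distance between press_b and tray above 0.15 m), for 1.5 s.
6. press_c is read where it stands, not on the tray: for 1.5 s its spot lies within 12 mm of the line of sight either way, 50 to 130 mm from the lens, the lens on the spot's side of the handle (x of press_c_spot in the frame of lens between -0.012 and 0.012 m and y of press_c_spot in the frame of lens between -0.012 and 0.012 m and z of press_c_spot in the frame of lens between 0.05 and 0.13 m and x of lens in the frame of press_c_spot above -0.015 m and horizontal distance between press_c and tray above 0.15 m), for 1.5 s.
7. press_d is read where it stands, not on the tray: for 1.5 s its spot lies within 12 mm of the line of sight either way, 50 to 130 mm from the lens, the lens on the spot's side of the handle (x of press_d_spot in the frame of lens between -0.012 and 0.012 m and y of press_d_spot in the frame of lens between -0.012 and 0.012 m and z of press_d_spot in the frame of lens between 0.05 and 0.13 m and x of lens in the frame of press_d_spot above -0.015 m and horizontal distance between press_d and tray above 0.15 m), for 1.5 s.
At the end, for the whole second after the job is handed in: Every press lies flat on the tray floor (tilt under 0.06 rad, at rest); the mallet stands on its face within 35 mm of the pad's centre; the thermometer lies on the stand, origins within 25 mm, same way round within 0.35 rad; the pin is up (under 3 mm) (x of press_a in the frame of tray between -0.082 and 0.082 m and y of press_a in the frame of tray between -0.134 and 0.134 m and z of press_a in the frame of tray between 0 and 0.009 m and angle between each of press_a, press_b, press_c, press_d's own z axis and vertical below 0.06 rad and linear speed of each of press_a, press_b, press_c, press_d, mallet, thermometer below 0.02 m/s and x of press_b in the frame of tray between -0.082 and 0.082 m and y of press_b in the frame of tray between -0.134 and 0.134 m and z of press_b in the frame of tray between 0 and 0.009 m and x of press_c in the frame of tray between -0.082 and 0.082 m and y of press_c in the frame of tray between -0.134 and 0.134 m and z of press_c in the frame of tray between 0 and 0.009 m and x of press_d in the frame of tray between -0.082 and 0.082 m and y of press_d in the frame of tray between -0.134 and 0.134 m and z of press_d in the frame of tray between 0 and 0.009 m and horizontal distance between mallet and pad below 0.035 m and angle between each of mallet, thermometer's own z axis and vertical below 0.08 rad and height (world z) of mallet below 0.012 m and horizontal distance between thermometer and stand below 0.025 m and height (world z) of thermometer between 0.04 and 0.053 m and angle between the x axis of thermometer and the x axis of stand, either way round below 0.35 rad and x of lens in the frame of stand above 0.03 m and value of joint knocker below 0.003 m); the robot touches nothing.
It fails at once if the jar is moved more than 5 cm or tipped (distance of jar from where it was at the start of the episode above 0.05 m or angle between jar's own z axis and vertical above 0.5 rad).
It fails at once if the tin is moved more than 5 cm or tipped (distance of tin from where it was at the start of the episode above 0.05 m or angle between tin's own z axis and vertical above 0.5 rad).
Of press_a, press_b, press_c, press_d only 2 to 4 are there at a start; the rules pass over those that are not, and their reading is None.
At some moment in a run one of press_a, press_b, press_c, press_d may be knocked a few centimetres aside while the robot is not near it.
It also fails if it takes over 210 s, if anything falls off the work surface, if the arm or the gripper's body presses on something with over 40 N, if the wrist force passes 120 N, or if a joint passes its speed limit or range.

## Working session

There is one attempt and no reset: what is moved stays moved. The work goes in short steps, Python scripts to look and compute and a shell command to move; the robot and the scene stay as the last step left them, time stands still between calls to the robot, and variables do not carry over. Pictures are saved under pics/ and viewed, and the job is handed in when it is done.

```bash
ls; mkdir -p pics; python3 - <<'E'
from workcell import manip
import cv2
print(manip.get_obs(), manip.pinch_z)
for n in ("scene","top","wrist"):
    c=manip.calibration(n); print(n,c)
    cv2.imwrite(f"pics/{n}0.png",manip.camera(n))
E
```

```text
pics
{'clock': 0.0, 'joint_pos': array([-1.18457167,  0.33289806, -0.06472649,  1.46096249,  0.02162021,
        1.34992128, -0.08847234]), 'joint_velocities': array([-9.14358386e-06, -8.66859080e-04,  3.79627936e-05,  6.59793094e-04,
       -2.00592665e-04, -1.52464310e-03, -4.16849793e-04]), 'tau': array([ 2.00885515e-04, -6.25461459e+01,  4.90930339e-02, -3.91592181e+01,
        1.63652853e-02,  1.02714688e-02, -5.71956195e-05]), 'position': array([0.24829835, 0.57313284, 0.23048955]), 'ee_rot': array([ 2.02953229e-01,  9.79188148e-01, -7.37967078e-04, -1.11358280e-04]), 'ft_force': array([ 0.00777974,  0.28924608, -0.45950745]), 'torque': array([-0.03675667, -0.01411797,  0.05382579]), 'grip_width': 0.9995901376142216} 0.0187
scene {'fx': 509.90333617120075, 'fy': 509.90333617120075, 'cx': 306.75894335348175, 'cy': 193.82184531080034, 'view': array([[-0.58785659,  0.80871977, -0.01992412,  0.27424387],
       [-0.62992138, -0.44215769,  0.63851048,  0.29899246],
       [ 0.50756644,  0.38790322,  0.76935518, -1.64922913],
       [ 0.        ,  0.        ,  0.        ,  1.        ]])}
top {'fx': 407.184884027581, 'fy': 407.184884027581, 'cx': 322.0667947519615, 'cy': 202.5153931962962, 'view': array([[-0.01112711, -0.99990843,  0.00770228,  0.04761545],
       [ 0.98739889, -0.00977122,  0.1579492 , -0.52607604],
       [-0.15785948,  0.00936274,  0.9874172 , -1.16129663],
       [ 0.        ,  0.        ,  0.        ,  1.        ]])}
wrist {'fx': 332.4700023191363, 'fy': 332.4700023191363, 'cx': 314.9523900827116, 'cy': 200.88536975291453, 'tool_from_camera': array([[ 1.17273954e-03,  9.57357105e-01,  2.88904827e-01,
         7.44870160e-02],
       [ 9.99999295e-01, -1.17652897e-03, -1.60538492e-04,
         5.39879793e-04],
       [ 1.86212232e-04,  2.88904812e-01, -9.57357809e-01,
        -1.42849676e-01],
       [ 0.00000000e+00,  0.00000000e+00,  0.00000000e+00,
         1.00000000e+00]])}
```

View pics/top0.png

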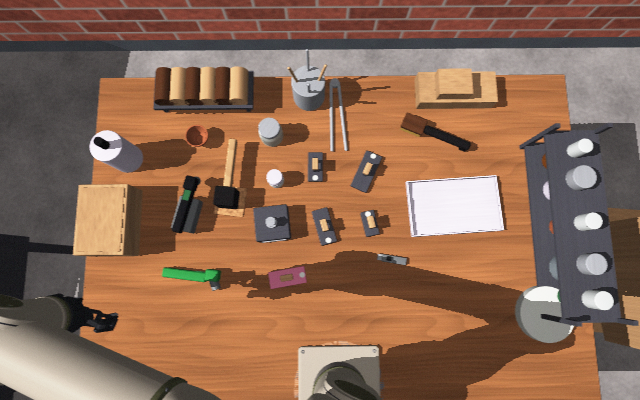

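View pics/scene0.png

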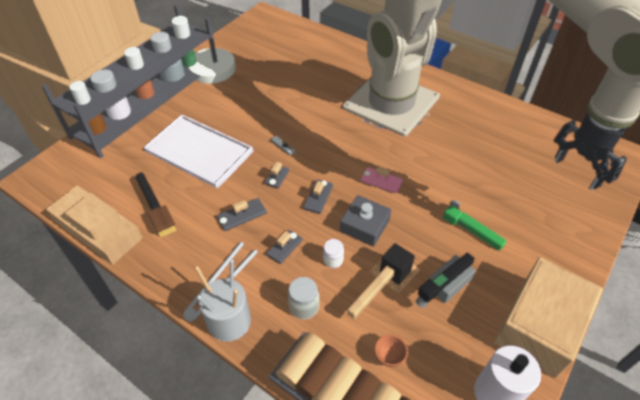

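View pics/wrist0.png

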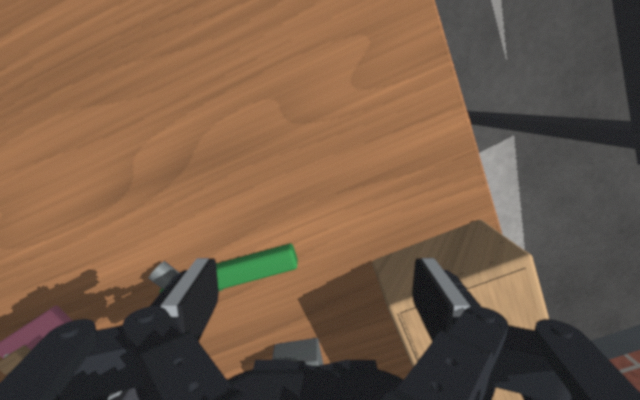

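The top view shows four black presses at (316,166), (367,170), (325,226) and (371,222). The pink look-alike is at (287,278) and the green thermometer look-alike at (195,275). The black thermometer is on its stand at (187,205), the mallet head at (228,198), and the ash box pin at (271,222). I'll enlarge the crops next.

```bash
cat > h.py <<'E'
from workcell import manip
import numpy as np, cv2
from scipy.spatial.transform import Rotation as R
def ray(cal,T_wc,u,v):
    d=np.array([(u-cal['cx'])/cal['fx'],-(v-cal['cy'])/cal['fy'],-1.])
    return T_wc[:3,3],T_wc[:3,:3]@d
def pose(name,obs=None):
    c=manip.calibration(name)
    if name=='wrist':
        o=obs or manip.get_obs(); T=np.eye(4); T[:3,:3]=R.from_quat(o['ee_rot']).as_matrix(); T[:3,3]=o['position']
        return c,T@c['tool_from_camera']
    return c,np.linalg.inv(c['view'])
def px2w(name,u,v,z,obs=None):
    c,T=pose(name,obs); o,d=ray(c,T,u,v); s=(z-o[2])/d[2]; return o+s*d
def w2px(name,p,obs=None):
    c,T=pose(name,obs); q=np.linalg.inv(T)@np.append(p,1); return c['cx']+c['fx']*q[0]/-q[2], c['cy']-c['fy']*q[1]/-q[2]
def crop(img,u0,v0,u1,v1,k,fn):
    im=cv2.resize(img[v0:v1,u0:u1],None,fx=k,fy=k,interpolation=cv2.INTER_CUBIC)
    for u in range((u0+9)//10*10,u1,10):
        cv2.line(im,(int((u-u0+.5)*k),0),(int((u-u0+.5)*k),6 if u%50 else 14),(0,255,255),1)
        if u%20==0: cv2.putText(im,str(u),(int((u-u0+.5)*k)-10,24),0,.35,(0,255,255),1)
    for v in range((v0+9)//10*10,v1,10):
        cv2.line(im,(0,int((v-v0+.5)*k)),(6,int((v-v0+.5)*k)),(0,255,255),1)
        if v%20==0: cv2.putText(im,str(v),(8,int((v-v0+.5)*k)+4),0,.35,(0,255,255),1)
    cv2.imwrite(fn,im)
E
python3 - <<'E'
import cv2
from h import *
im=cv2.imread('pics/top0.png')
crop(im,160,125,290,245,6,'pics/cl.png')
crop(im,295,140,395,250,5,'pics/cr.png')
E
```

```text
(no output)
```

View pics/cl.png

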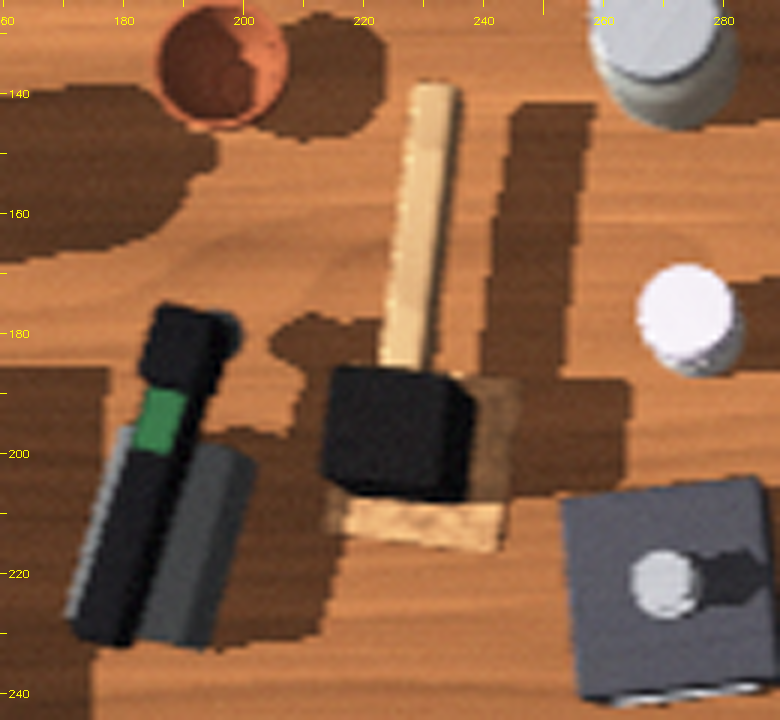

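View pics/cr.png

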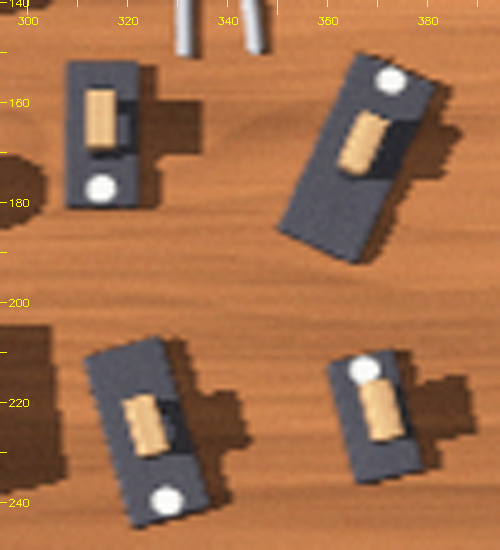

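```bash
python3 - <<'E'
from h import *
P=dict(A=((367.1,213.0),(371.0,221.5)),B=((314.5,176.8),(314.5,163.3)),C=((327.8,239.5),(324,224.6)),D=((372.6,155.3),(367,167.8)))
np.set_printoptions(precision=4,suppress=True)
for k,(s,h) in P.items():
    s=px2w('top',*s,.014); h=px2w('top',*h,.05); d=s-h; print(k,s,h,'d',np.hypot(*d[:2]),'yaw',np.degrees(np.arctan2(d[1],d[0])))
def sh(n,pts,z): print(n,*[px2w('top',u,v,z)[:2] for u,v in pts])
sh('mallet head top',[(215,185.5),(231.5,186.5),(213,204.5),(230.5,208)],.07)
sh('mallet handle top ends',[(231.8,138.5),(227,184.5)],.053)
sh('pad front',[(217,212),(243,216)],.004)
sh('pin',[(270,221.5)],.08)
sh('box top',[(253.5,208),(285,203.5),(256,241),(289,237)],.05)
sh('thermo rear end',[(171,229),(181.5,232)],.073)
sh('thermo head front',[(186,175.5),(196.5,178)],.084)
sh('stand top corners right',[(201.5,200.5),(194,232)],.045)
sh('stand left',[(180,196),(170.5,228)],.045)
sh('tray outer top',[(406,181),(502,176),(412,236.5),(506,231)],.018)
sh('jar top',[(268,129)],.08); sh('tin top',[(273.7,176)],.06)
E
```

```text
A [ 0.4976 -0.0935  0.014 ] [ 0.4678 -0.0998  0.05  ] d 0.030521032705902076 yaw 11.933504662137533
B [0.6107 0.064  0.014 ] [0.6437 0.0634 0.05  ] d 0.03302944858469194 yaw 178.86575713023487
C [0.4192 0.026  0.014 ] [0.4601 0.0373 0.05  ] d 0.04245233016511312 yaw -164.58322625973193
D [ 0.6768 -0.1156  0.014 ] [ 0.6285 -0.0927  0.05  ] d 0.053449581947082055 yaw -25.333345472547176
mallet head top [0.575 0.352] [0.5716 0.3042] [0.5193 0.356 ] [0.5087 0.3055]
mallet handle top ends [0.7216 0.3105] [0.5812 0.3212]
pad front [0.5066 0.3604] [0.4936 0.2815]
pin [0.4674 0.1906]
box top [0.511  0.2428] [0.5234 0.1508] [0.4146 0.2341] [0.4252 0.1389]
thermo rear end [0.4496 0.472 ] [0.4408 0.4419]
thermo head front [0.6022 0.4324] [0.5946 0.402 ]
stand top corners right [0.5355 0.3967] [0.443  0.4151]
stand left [0.5496 0.4603] [0.4553 0.4837]
tray outer top [ 0.5941 -0.2143] [ 0.6069 -0.5088] [ 0.4252 -0.2249] [ 0.4386 -0.5071]
jar top [0.7409 0.199 ]
tin top [0.6039 0.1834]
```

Distances from spot to handle (30.5, 33, 42.5 and 53 mm) fit presses a, b, c and d at (371,222), (316,166), (325,226) and (367,170). The pink one at (287,278) and the green one at (195,275) are the decoys. Mallet first.

```bash
cat >> h.py <<'E'
def go(x,y,z,yaz):
    """delta to pose: TCP at xyz, tool z down, tool y azimuth deg"""
    o=manip.get_obs(); Rc=R.from_quat(o['ee_rot']); a=np.radians(yaz)
    Y=np.array([np.cos(a),np.sin(a),0]);Z=np.array([0,0,-1.]);X=np.cross(Y,Z)
    Rt=R.from_matrix(np.c_[X,Y,Z])
    t=Rc.inv().apply(np.array([x,y,z])-o['position']); r=(Rc.inv()*Rt).as_rotvec()
    print('t',np.round(t,4).tolist(),'r',np.round(r,4).tolist(),'deg',round(np.degrees(np.linalg.norm(r)),1),'rows>=',round(max(np.linalg.norm(t)/.0625,np.degrees(np.linalg.norm(r))/10.7),1))
def st():
    o=manip.get_obs(); M=R.from_quat(o['ee_rot']).as_matrix()
    print('t',round(o['clock'],2),'pos',np.round(o['position'],4),'yaz',round(np.degrees(np.arctan2(M[1,1],M[0,1])),2),'tilt',round(np.degrees(np.arccos(-M[2,2])),2),'F',np.round(o['ft_force'],2),'tq',np.round(o['torque'],2),'grip',round(o['grip_width']*85.4,1),'j',np.round(o['joint_pos'],2))
E
python3 -c "
from h import *
go(.604,.322,.15,85.5)"
```

```text
t [-0.4262, -0.0891, 0.0808] r [-0.0011, -0.0001, -0.3302] deg 18.9 rows>= 7.1
```

```bash
python3 -m handwheel '[[[-0.05,-0.01,0,0,0,-0.05,0.0854],[-0.11,-0.022,0.01,0,0,-0.1,0.0854],[-0.17,-0.035,0.02,0,0,-0.15,0.0854],[-0.23,-0.048,0.03,0,0,-0.2,0.0854],[-0.29,-0.06,0.045,0,0,-0.25,0.0854],[-0.345,-0.072,0.06,0,0,-0.3,0.0854],[-0.395,-0.083,0.072,0,0,-0.33,0.0854],[-0.426,-0.089,0.081,0,0,-0.33,0.0854]]]' 80; python3 - <<'E'
from h import *
st(); o=manip.get_obs(); cv2.imwrite('pics/w1.png',manip.camera('wrist'))
E
```

```text
clock: 1.15
position: [0.6059, 0.3195, 0.1492]
ee_rot: [0.041, 0.999, -0.001, -0.0]
ft_force: [0.3, 0.2, 0.3]
grip_width: 0.998
t 1.15 pos [0.6059 0.3195 0.1492] yaz 85.34 tilt 0.09 F [0.32 0.21 0.3 ] tq [ 0.   -0.01  0.03] grip 85.3 j [-0.62  0.51  0.09  1.39 -0.05  1.24  0.97]
```

View pics/w1.png

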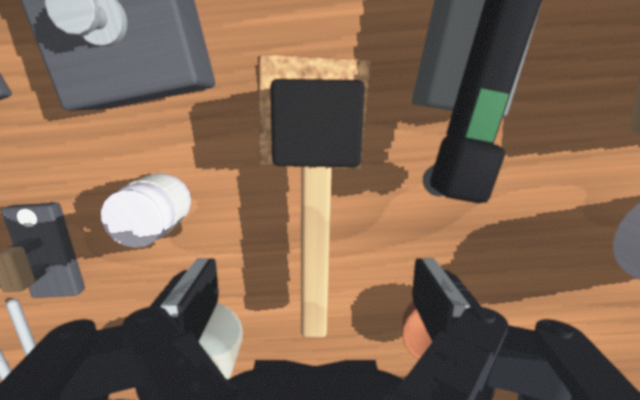

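The wrist view has the mallet head at (272–362, 81–167), its handle down to (314,337) in line with the jaws, and the pin at top left (75,10).

```bash
python3 - <<'E'
from h import *
np.set_printoptions(precision=4,suppress=True)
f=lambda u,v,z:px2w('wrist',u,v,z)[:2]
print([f(u,v,.074) for u,v in [(272,81),(363,81),(274,166),(361,167)]])
print('handle end',f(314,337,.057),'mid front',f(316,167,.057))
print('pad',[f(u,v,.004) for u,v in [(260,58),(369,63)]])
print('pin',f(70,8,.08))
go(.604,.321,.03,85.5)
E
```

```text
[array([0.5207, 0.2974]), array([0.5254, 0.353 ]), array([0.5733, 0.2923]), array([0.5787, 0.3494])]
handle end [0.7232 0.3059] mid front [0.5795 0.3196]
pad [array([0.4983, 0.2814]), array([0.5093, 0.3679])]
pin [0.4729 0.1891]
t [0.0047, 0.0052, 0.1177] r [-0.0042, 0.0002, -0.0065] deg 0.4 rows>= 1.9
```

```bash
python3 -m handwheel '[[[-0.002,0,0.05,-0.004,0,0,0.0854],[-0.002,0,0.09,-0.004,0,0,0.0854],[-0.002,0,0.115,-0.004,0,0,0.0854],[-0.002,0,0.122,-0.004,0,0,0.0854],[-0.002,0,0.122,-0.004,0,0,0.015],[-0.002,0,0.122,-0.004,0,0,0.015],[-0.002,0,0.122,-0.004,0,0,0.015],[-0.002,0,0.122,-0.004,0,0,0.015]]]' 100; python3 -c "
from h import *
st()"
```

```text
clock: 2.2
position: [0.6064, 0.3225, 0.0295]
ee_rot: [0.039, 0.999, 0.002, 0.001]
ft_force: [-1.4, -1.6, 5.9]
grip_width: 0.242
t 2.2 pos [0.6064 0.3225 0.0295] yaz 85.48 tilt 0.27 F [-1.37 -1.57  5.94] tq [-0.46  0.44 -0.02] grip 20.6 j [-0.61  0.63  0.08  1.48 -0.06  1.03  0.97]
```

```bash
python3 -m handwheel '[[[0,0,-0.02,0,0,0,0.015],[0,0,-0.05,0,0,0,0.015],[0,0,-0.085,0,0,0,0.015],[0,0,-0.11,0,0,0,0.015],[0,0,-0.12,0,0,0,0.015],[0,0,-0.12,0,0,0,0.015]]]'; python3 - <<'E'
from h import *
st(); cv2.imwrite('pics/w2.png',manip.camera('wrist')); go(.527,.1895,.14,85.5)
E
```

```text
clock: 2.95
position: [0.606, 0.322, 0.1489]
ee_rot: [0.039, 0.999, 0.002, 0.0]
ft_force: [0.2, 0.5, -3.2]
grip_width: 0.24
t 2.95 pos [0.606  0.322  0.1489] yaz 85.48 tilt 0.27 F [ 0.21  0.48 -3.19] tq [ 0.   -0.08 -0.09] grip 20.5 j [-0.61  0.51  0.09  1.39 -0.05  1.24  0.97]
t [0.0679, -0.138, 0.0073] r [0.0036, -0.0006, -0.0002] deg 0.2 rows>= 2.5
```

View pics/w2.png

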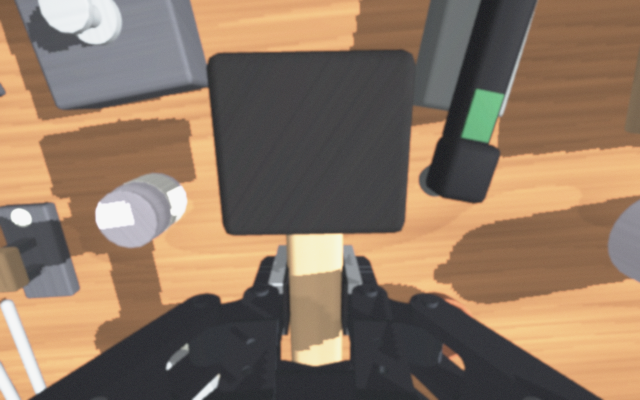

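The wrist view shows the mallet head held level at (208–413, 50–234), well clear of the table. Next I move it over the pin.

```bash
python3 -m handwheel '[[[0.01,-0.02,0,0.003,0,0,0.015],[0.027,-0.055,0,0.003,0,0,0.015],[0.045,-0.092,0.002,0.003,0,0,0.015],[0.06,-0.122,0.005,0.003,0,0,0.015],[0.068,-0.138,0.007,0.003,0,0,0.015],[0.068,-0.138,0.007,0.003,0,0,0.015]]]'; python3 - <<'E'
from h import *
st(); cv2.imwrite('pics/s2.png',manip.camera('scene')); cv2.imwrite('pics/s2.png',cv2.resize(manip.camera('scene')[130:280,270:520],None,fx=3,fy=3))
E
```

```text
clock: 3.75
position: [0.5264, 0.1883, 0.1397]
ee_rot: [0.04, 0.999, -0.0, -0.001]
ft_force: [-0.5, 0.1, -2.3]
grip_width: 0.238
t 3.75 pos [0.5264 0.1883 0.1397] yaz 85.39 tilt 0.1 F [-0.46  0.11 -2.33] tq [ 0.01 -0.1  -0.  ] grip 20.3 j [-0.52  0.26  0.11  1.76 -0.03  1.13  1.09]
```

View pics/s2.png

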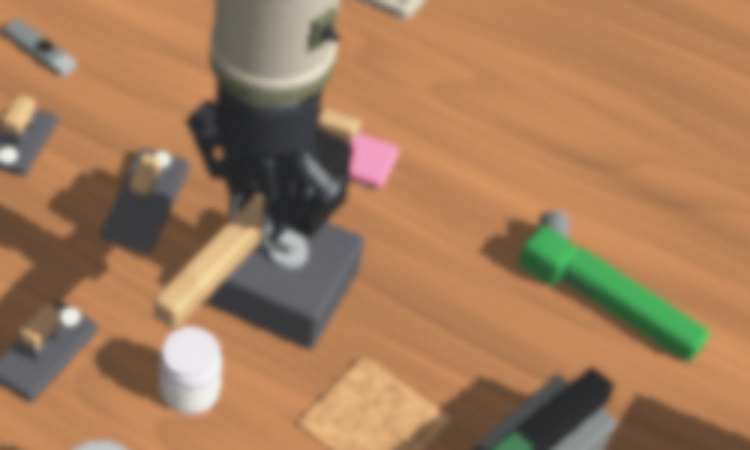

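```bash
python3 -m handwheel '[[[0,0,0.02,0,0,0,0.015],[0,0,0.034,0,0,0,0.015],[0,0,0.042,0,0,0,0.015],[0,0,0.048,0,0,0,0.015],[0,0,0.048,0,0,0,0.015]]]'; python3 - <<'E'
from h import *
st()
E
```

```text
clock: 4.47
position: [0.5272, 0.1903, 0.0929]
ee_rot: [0.039, 0.999, 0.001, -0.0]
ft_force: [-2.7, 1.4, 3.1]
grip_width: 0.24
t 4.47 pos [0.5272 0.1903 0.0929] yaz 85.5 tilt 0.09 F [-2.72  1.43  3.14] tq [ 0.45  0.79 -0.11] grip 20.5 j [-0.52  0.31  0.11  1.8  -0.04  1.03  1.1 ]
```

```bash
python3 -m handwheel '[[[0,0,0.003,0,0,0,0.015],[0,0,0.005,0,0,0,0.015]]]'; python3 - <<'E'
from h import *
st()
E
```

```text
clock: 4.72
position: [0.5288, 0.1899, 0.0897]
ee_rot: [0.04, 0.999, 0.001, 0.002]
ft_force: [-1.4, -1.3, 20.2]
grip_width: 0.24
t 4.72 pos [0.5288 0.1899 0.0897] yaz 85.47 tilt 0.23 F [-1.37 -1.3  20.18] tq [-0.28  1.49  0.05] grip 20.5 j [-0.52  0.31  0.11  1.8  -0.04  1.02  1.1 ]
```

The force jumped to 20 N, so the pin is on its stop. I hold briefly, lift clear, then give the second blow.

```bash
python3 -m handwheel '[[[0,0,0,0,0,0,0.015],[0,0,-0.02,0,0,0,0.015],[0,0,-0.04,0,0,0,0.015],[0,0,-0.045,0,0,0,0.015],[0,0,-0.045,0,0,0,0.015],[0,0,-0.045,0,0,0,0.015]]]'; python3 - <<'E'
from h import *
st();im=manip.camera('scene'); cv2.imwrite('pics/s3.png',cv2.resize(im[150:260,320:430],None,fx=5,fy=5))
E
```

```text
clock: 5.48
position: [0.5268, 0.1894, 0.1317]
ee_rot: [0.039, 0.999, 0.0, -0.001]
ft_force: [1.0, 0.2, -2.2]
grip_width: 0.244
t 5.47 pos [0.5268 0.1894 0.1317] yaz 85.48 tilt 0.07 F [ 0.95  0.22 -2.24] tq [-0.01 -0.07  0.01] grip 20.8 j [-0.52  0.27  0.11  1.77 -0.03  1.11  1.09]
```

View pics/s3.png

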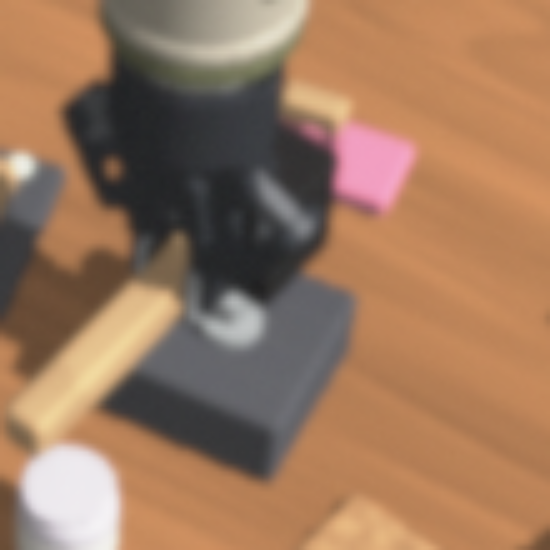

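The scene crop shows the pin at (235,320), up under the held head. Second blow now.

```bash
python3 -m handwheel '[[[0,0,0.015,0,0,0,0.015],[0,0,0.03,0,0,0,0.015],[0,0,0.04,0,0,0,0.015],[0,0,0.045,0,0,0,0.015],[0,0,0.046,0,0,0,0.015],[0,0,0.046,0,0,0,0.015]]]'; python3 - <<'E'
from h import *
st()
E
```

```text
clock: 6.28
position: [0.5288, 0.1895, 0.0884]
ee_rot: [0.04, 0.999, 0.001, 0.001]
ft_force: [0.0, -2.6, 13.8]
grip_width: 0.238
t 6.28 pos [0.5288 0.1895 0.0884] yaz 85.45 tilt 0.19 F [ 0.05 -2.59 13.77] tq [-0.73  0.54  0.15] grip 20.3 j [-0.52  0.31  0.11  1.8  -0.04  1.02  1.1 ]
```

```bash
python3 -m handwheel '[[[0,0,0.002,0,0,0,0.015],[0,0,0.002,0,0,0,0.015]]]'; python3 -m handwheel '[[[0,0,-0.02,0,0,0,0.015],[0,0,-0.04,0,0,0,0.015],[0,0,-0.055,0,0,0,0.015],[0,0,-0.062,0,0,0,0.015],[0,0,-0.062,0,0,0,0.015]]]'; python3 - <<'E'
from h import *
st(); cv2.imwrite('pics/w3.png',manip.camera('wrist')); go(.606,.321,.15,85.5)
E
```

```text
clock: 6.52
position: [0.5297, 0.1895, 0.0873]
ee_rot: [0.04, 0.999, 0.001, 0.002]
ft_force: [0.8, -4.0, 19.9]
grip_width: 0.239
clock: 7.15
position: [0.5273, 0.1897, 0.1467]
ee_rot: [0.039, 0.999, 0.001, 0.0]
ft_force: [0.0, -0.1, -3.0]
grip_width: 0.24
t 7.15 pos [0.5273 0.1897 0.1467] yaz 85.49 tilt 0.06 F [ 0.04 -0.05 -2.95] tq [-0.02 -0.08 -0.02] grip 20.5 j [-0.52  0.25  0.11  1.75 -0.03  1.14  1.09]
t [-0.0684, 0.1372, -0.0037] r [0.0008, -0.0006, -0.0002] deg 0.1 rows>= 2.5
```

View pics/w3.png

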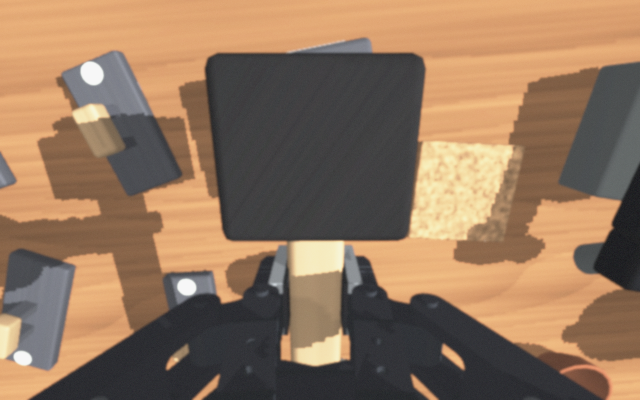

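```bash
python3 - <<'E'
from h import *
c=[px2w('wrist',u,v,.004)[:2] for u,v in [(421,141),(523,147),(503,241)]]
print(c,(c[0]*0+ (c[0]+c[2])/2))
E
python3 -m handwheel '[[[-0.01,0.02,0,0,0,0,0.015],[-0.027,0.055,-0.002,0,0,0,0.015],[-0.045,0.09,-0.004,0,0,0,0.015],[-0.06,0.12,-0.004,0,0,0,0.015],[-0.068,0.135,-0.004,0,0,0,0.015],[-0.068,0.135,-0.004,0,0,0,0.015]]]'; python3 - <<'E'
from h import *
st(); go(.606,.320,.034,85.5)
E
```

```text
[array([0.49272404, 0.28363477]), array([0.50458268, 0.37057966]), array([0.59110275, 0.36094493])] [0.54191339 0.32228985]
clock: 7.95
position: [0.6051, 0.3199, 0.1492]
ee_rot: [0.039, 0.999, 0.0, -0.001]
ft_force: [-0.8, 0.6, -2.9]
grip_width: 0.242
t 7.95 pos [0.6051 0.3199 0.1492] yaz 85.57 tilt 0.1 F [-0.85  0.58 -2.94] tq [-0.04 -0.04 -0.  ] grip 20.7 j [-0.61  0.51  0.09  1.39 -0.05  1.24  0.97]
t [-0.0011, 0.0002, 0.1152] r [0.0002, -0.0018, 0.0013] deg 0.1 rows>= 1.8
```

```bash
python3 -m handwheel '[[[0.002,0,0.03,0,0,0,0.015],[0.004,0,0.07,0,0,0,0.015],[0.005,0,0.1,0,0,0,0.015],[0.005,0,0.115,0,0,0,0.015],[0.005,0,0.12,0,0,0,0.015],[0.005,0,0.122,0,0,0,0.015],[0.005,0,0.122,0,0,0,0.015]]]';python3 -c "
from h import *
st()"
```

```text
clock: 8.82
position: [0.6013, 0.3197, 0.0299]
ee_rot: [0.039, 0.999, 0.001, 0.001]
ft_force: [-0.2, -0.4, -1.4]
grip_width: 0.238
t 8.82 pos [0.6013 0.3197 0.0299] yaz 85.48 tilt 0.13 F [-0.18 -0.44 -1.43] tq [ 0.05 -0.07 -0.02] grip 20.3 j [-0.61  0.61  0.07  1.5  -0.05  1.03  0.97]
```

Not yet bearing on the pad; I lower a little more, then release.

```bash
python3 -m handwheel '[[[0,0,0.003,0,0,0,0.015],[0,0,0.005,0,0,0,0.015],[0,0,0.005,0,0,0,0.015]]]';python3 -m handwheel '[[[0,0,0,0,0,0,0.05],[0,0,0,0,0,0,0.0854],[0,0,0,0,0,0,0.0854],[0,0,0,0,0,0,0.0854],[0,0,-0.04,0,0,0,0.0854],[0,0,-0.09,0,0,0,0.0854],[0,0,-0.12,0,0,0,0.0854]]]'; python3 - <<'E'
from h import *
st(); cv2.imwrite('pics/w4.png',manip.camera('wrist')); im=manip.camera('scene');crop(im,320,210,500,330,4,'pics/s4.png')
E
```

```text
clock: 9.2
position: [0.6018, 0.3198, 0.0267]
ee_rot: [0.04, 0.999, 0.001, 0.001]
ft_force: [-4.0, -2.8, 14.6]
grip_width: 0.239
clock: 10.07
position: [0.6014, 0.3197, 0.1467]
ee_rot: [0.039, 0.999, 0.001, 0.001]
ft_force: [0.7, -0.3, -0.7]
grip_width: 1.002
t 10.07 pos [0.6014 0.3197 0.1467] yaz 85.48 tilt 0.21 F [ 0.74 -0.25 -0.67] tq [ 0.03 -0.05 -0.01] grip 85.5 j [-0.62  0.5   0.09  1.41 -0.04  1.23  0.97]
```

View pics/w4.png

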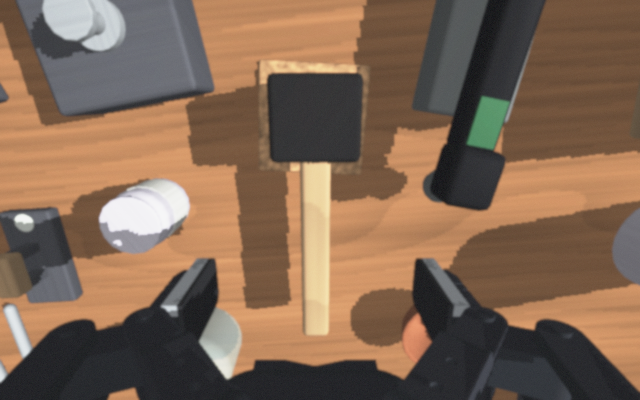

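View pics/s4.png

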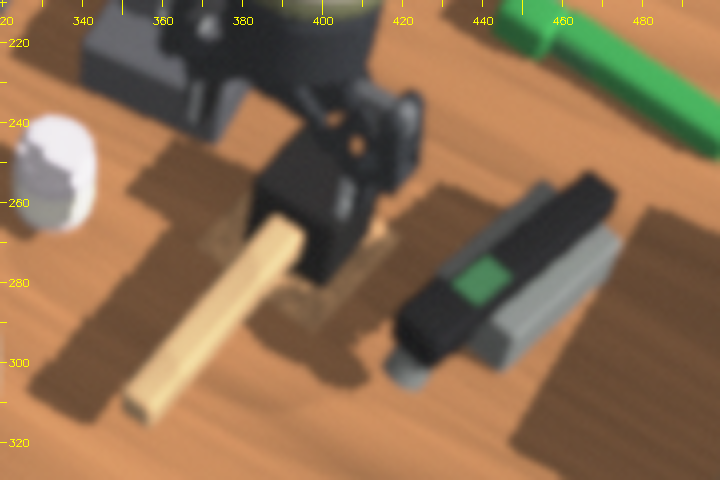

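The mallet stands on the pad: head (268–362, 73–163), with cork showing all round. The black thermometer, with its green label at (488,120), is the real one. I move above it.

```bash
python3 -c "
from h import *
go(.519,.438,.19,75.4)"
```

```text
t [0.0923, 0.111, -0.0415] r [0.0055, 0.0049, 0.1759] deg 10.1 rows>= 2.4
```

```bash
python3 -m handwheel '[[[0.01,0.01,-0.03,0.005,0.005,0.04,0.0854],[0.04,0.045,-0.041,0.005,0.005,0.09,0.0854],[0.07,0.085,-0.041,0.005,0.005,0.14,0.0854],[0.092,0.111,-0.041,0.005,0.005,0.176,0.0854],[0.092,0.111,-0.041,0.005,0.005,0.176,0.0854],[0.092,0.111,-0.041,0.005,0.005,0.176,0.0854]]]'; python3 - <<'E'
from h import *
st(); cv2.imwrite('pics/w5.png',manip.camera('wrist'))
E
```

```text
clock: 10.92
position: [0.5182, 0.4362, 0.1843]
ee_rot: [0.127, 0.992, -0.003, -0.003]
ft_force: [0.7, 0.1, 0.6]
grip_width: 0.998
t 10.93 pos [0.5182 0.4362 0.1843] yaz 75.38 tilt 0.41 F [0.67 0.06 0.57] tq [-0.02 -0.01  0.02] grip 85.2 j [-0.82  0.48  0.07  1.37 -0.04  1.31  0.57]
```

View pics/w5.png

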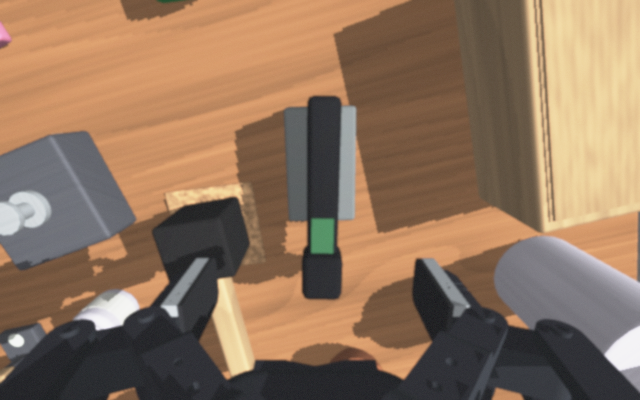

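```bash
python3 - <<'E'
from h import *
np.set_printoptions(precision=4,suppress=True)
f=lambda u,v,z:px2w('wrist',u,v,z)[:2]
r=f(325,96.5,.073); h=f(322,298,.084); d=h-r
print('rear',r,'front',h,np.linalg.norm(d),np.degrees(np.arctan2(d[1],d[0])), 'origin',r+.080*d/np.linalg.norm(d), h-.086*d/np.linalg.norm(d))
s=[f(u,v,.045) for u,v in [(286,108),(356,107),(288,219),(354,220)]]
print(s)
bk=(s[0]+s[1])/2; fr=(s[2]+s[3])/2; d=fr-bk; print(np.linalg.norm(d),np.degrees(np.arctan2(d[1],d[0])),'stand origin',bk+.07*d/np.linalg.norm(d), fr-.03*d/np.linalg.norm(d))
go(.519,.437,.052,76)
E
```

```text
rear [0.4453 0.4626] front [0.6009 0.4206] 0.16111560073803782 -15.105519783524127 origin [0.5225 0.4417] [0.5178 0.443 ]
[array([0.4457, 0.4302]), array([0.4594, 0.4858]), array([0.5389, 0.4053]), array([0.5547, 0.4627])]
0.0972506489723948 -14.303521560684077 stand origin [0.5204 0.4407] [0.5177 0.4414]
t [-0.0006, 0.002, 0.1325] r [-0.0054, -0.0044, -0.0119] deg 0.8 rows>= 2.1
```

```bash
python3 -m handwheel '[[[0,0.003,0.04,-0.005,-0.004,0,0.0854],[0,0.006,0.09,-0.005,-0.004,0,0.0854],[0,0.006,0.12,-0.005,-0.004,0,0.0854],[0,0.006,0.132,-0.005,-0.004,0,0.0854],[0,0.006,0.134,-0.005,-0.004,0,0.06],[0,0.006,0.134,-0.005,-0.004,0,0.02],[0,0.006,0.134,-0.005,-0.004,0,0.02],[0,0.006,0.134,-0.005,-0.004,0,0.02]]]' 60; python3 -c "
from h import *
st()"
```

```text
clock: 11.98
position: [0.5191, 0.4432, 0.0525]
ee_rot: [0.127, 0.992, 0.001, 0.0]
ft_force: [0.4, -1.2, 6.0]
grip_width: 0.287
t 11.97 pos [0.5191 0.4432 0.0525] yaz 75.4 tilt 0.16 F [ 0.38 -1.19  6.04] tq [-0.19  0.03 -0.  ] grip 24.5 j [-0.82  0.59  0.06  1.48 -0.04  1.07  0.57]
```

```bash
python3 -m handwheel '[[[0,0,-0.02,0,0,0,0.02],[0,0,-0.06,0,0,0,0.02],[0,0,-0.1,0,0,0,0.02],[0,0,-0.125,0,0,0,0.02],[0,0,-0.13,0,0,0,0.02],[0,0,-0.13,0,0,0,0.02]]]' 80; python3 - <<'E'
from h import *
st(); cv2.imwrite('pics/w6.png',manip.camera('wrist')); crop(manip.camera('scene'),380,130,560,290,4,'pics/s6.png')
E
```

```text
clock: 12.72
position: [0.5183, 0.4423, 0.1807]
ee_rot: [0.127, 0.992, 0.0, -0.0]
ft_force: [-0.7, 0.2, -1.7]
grip_width: 0.282
t 12.72 pos [0.5183 0.4423 0.1807] yaz 75.4 tilt 0.06 F [-0.67  0.22 -1.72] tq [-0.    0.05  0.01] grip 24.1 j [-0.82  0.48  0.07  1.36 -0.04  1.3   0.57]
```

View pics/w6.png

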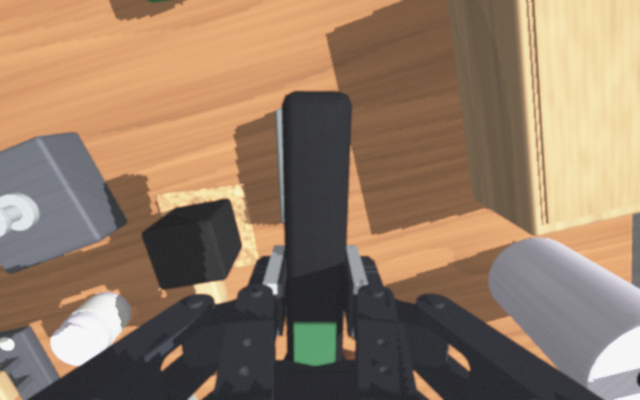

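View pics/s6.png

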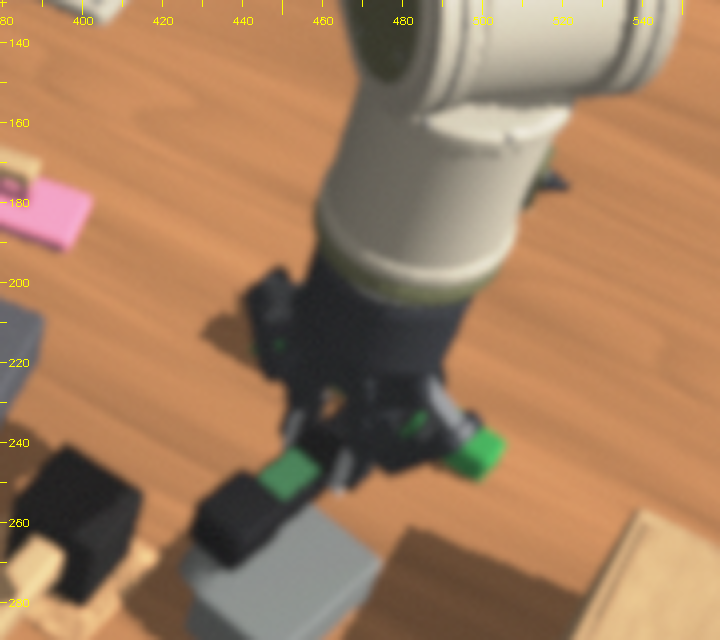

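```bash
cat >> h.py <<'E'
def thermo(dz=-.0075,dx=0.,dyaw=0.):
    "lens point, direction, using held pose (TCP over origin)"
    o=manip.get_obs(); M=R.from_quat(o['ee_rot']).as_matrix()
    # thermo x = tool -x rotated ; thermo z = -tool z
    B=np.c_[-M[:,0],M[:,1],-M[:,2]]
    O=o['position']+B@np.array([dx,0,dz])
    return O,B,O+B@np.array([.084,0,-.0157]),B@np.array([.5,0,-np.sqrt(.75)])
E
python3 - <<'E'
from h import *
O,B,L,D=thermo(); print(O,L,np.degrees(np.arctan2(B[1,0],B[0,0])))
for p in ([-.08,.013,.028],[-.08,-.013,.028],[0.02,0.013,.028]): print(w2px('wrist',O+B@np.array(p)))
# spots
A=np.array([.4976,-.0935]);psi=np.radians(-80)
for n,s,ps in (('A',(.4976,-.0935),-80),('B',(.6107,.064),-80),('C',(.4192,.026),-80),('D',(.6768,-.1156),-110)):
    p=np.radians(ps); t=np.array(s)-.129*np.array([np.cos(p),np.sin(p)]); print(n,t,'yaz',ps+90)
go(.4752,.0335,.15,10)
E
```

```text
[0.51793948 0.4420059  0.17200571] [0.59919432 0.4208284  0.15614209] -14.593618829757292
(np.float64(350.50701791325923), np.float64(83.75230947294585))
(np.float64(275.67313676847226), np.float64(83.66024485342317))
(np.float64(343.1244086719819), np.float64(327.60959582672774))
A [0.47519939 0.0335402 ] yaz 10
B [0.58829939 0.1910402 ] yaz 10
C [0.39679939 0.1530402 ] yaz 10
D [0.7209206  0.00562035] yaz -20
t [-0.0616, -0.4061, 0.0299] r [-0.0023, -0.001, 1.1416] deg 65.4 rows>= 6.6
```

```bash
python3 - <<'E'
from h import *
im=cv2.imread('pics/w6.png'); crop(im,260,80,380,380,2.6,'pics/w6c.png')
E
```

```text
(no output)
```

View pics/w6c.png

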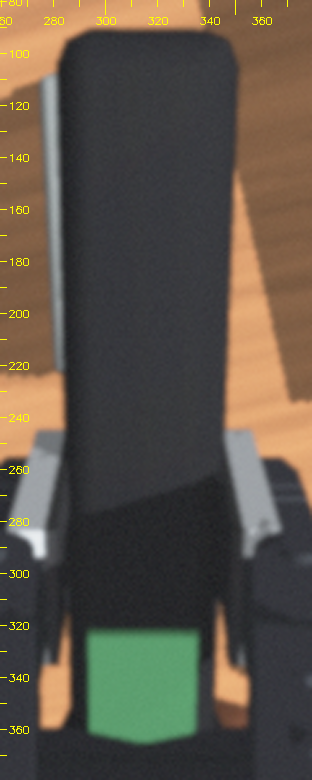

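```bash
python3 -m handwheel '[[[-0.003,-0.025,0,0,0,0.08,0.02],[-0.01,-0.07,0,0,0,0.22,0.02],[-0.018,-0.12,0,0,0,0.36,0.02],[-0.026,-0.17,0,0,0,0.5,0.02],[-0.034,-0.22,0,0,0,0.64,0.02],[-0.042,-0.27,0.005,0,0,0.78,0.02],[-0.05,-0.32,0.01,0,0,0.92,0.02],[-0.056,-0.365,0.015,0,0,1.05,0.02]]]'; python3 - <<'E'
from h import *
st(); go(.4752,.0335,.1155,10)
E
```

```text
clock: 13.82
position: [0.4798, 0.0731, 0.1647]
ee_rot: [0.609, 0.793, -0.0, -0.001]
ft_force: [1.0, 0.8, -1.1]
grip_width: 0.284
t 13.82 pos [0.4798 0.0731 0.1647] yaz 14.95 tilt 0.11 F [ 1.    0.76 -1.08] tq [ 0.07 -0.03  0.04] grip 24.2 j [-0.59  0.07  0.36  1.92 -0.03  1.16  0.04]
t [-0.0371, -0.0146, 0.0492] r [-0.0018, -0.0007, 0.0864] deg 4.9 rows>= 1.0
```

```bash
python3 -m handwheel '[[[-0.015,-0.006,0.015,-0.002,0,0.04,0.02],[-0.03,-0.012,0.035,-0.002,0,0.086,0.02],[-0.037,-0.0145,0.049,-0.002,0,0.086,0.02],[-0.037,-0.0145,0.049,-0.002,0,0.086,0.02],[-0.037,-0.0145,0.049,-0.002,0,0.086,0.02]]]'; python3 - <<'E'
from h import *
st(); crop(manip.camera('top'),260,130,420,260,5,'pics/t7.png'); crop(manip.camera('scene'),210,120,350,240,5,'pics/s7.png')
cv2.imwrite('pics/w7.png',manip.camera('wrist'))
O,B,L,D=thermo(); S=np.array([.4976,-.0935,.014]); s=(S-L)@D; print(L,s,np.linalg.norm(S-L-s*D))
E
```

```text
clock: 14.45
position: [0.4768, 0.0366, 0.117]
ee_rot: [0.64, 0.768, 0.001, 0.0]
ft_force: [-0.3, 0.3, -1.2]
grip_width: 0.287
t 14.45 pos [0.4768 0.0366 0.117 ] yaz 10.42 tilt 0.13 F [-0.29  0.33 -1.2 ] tq [0.   0.03 0.  ] grip 24.5 j [-0.55  0.11  0.4   2.   -0.05  1.04  0.06]
[ 0.49206348 -0.04619978  0.09393652] 0.09298009761091378 0.0035374432784299813
```

View pics/t7.png

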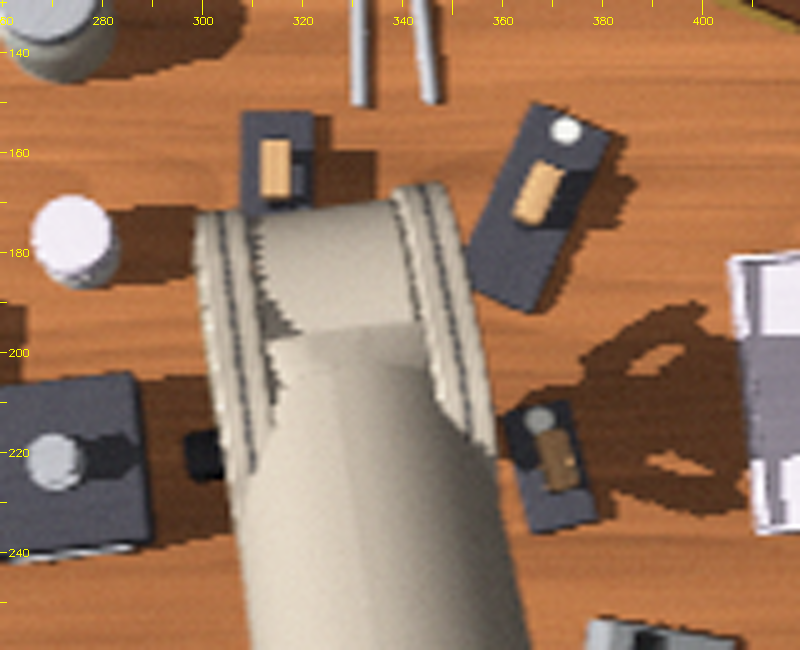

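View pics/s7.png

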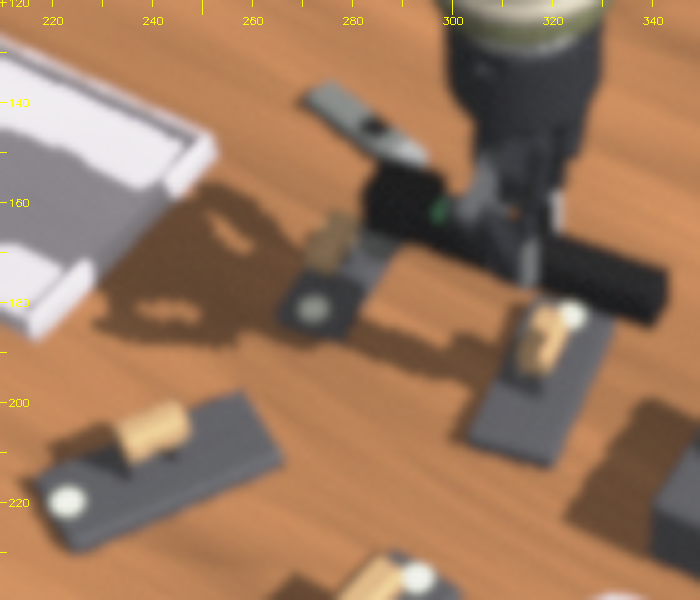

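View pics/w7.png

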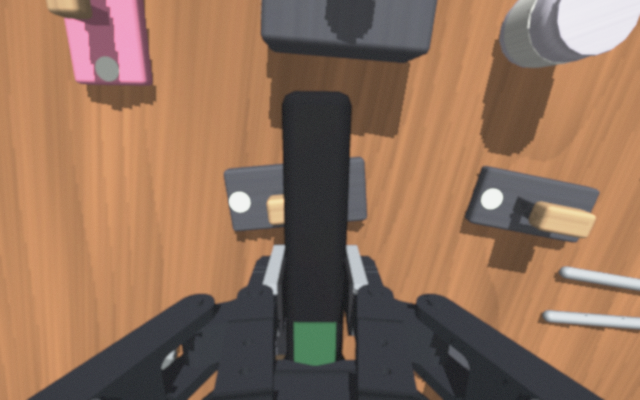

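```bash
python3 - <<'E'
from h import *
O,B,L,D=thermo()
pr=lambda n,p:print(n,np.round(w2px('scene',p),1))
pr('lens',L); pr('spot',np.array([.4976,-.0935,.014]))
for p in ([-.08,.013,0],[-.08,.013,.028],[-.08,-.013,.028],[.086,.017,.039],[.086,-.017,.039],[.046,.017,.039],[.046,.017,0]): pr(p,O+B@np.array(p))
print(px2w('scene',272.2,181,.014), px2w('top',367.3,213.2,.014))
crop(manip.camera('scene'),260,140,350,200,8,'pics/s8.png')
E
```

```text
lens [286.2 167.5]
spot [273. 181.]
[-0.08, 0.013, 0] [341.7 186.7]
[-0.08, 0.013, 0.028] [342.1 179.3]
[-0.08, -0.013, 0.028] [346.2 172.2]
[0.086, 0.017, 0.039] [281.3 157.1]
[0.086, -0.017, 0.039] [287.4 148.4]
[0.046, 0.017, 0.039] [295.5 161.8]
[0.046, 0.017, 0] [296.  172.3]
[ 0.49894241 -0.0952696   0.014     ] [ 0.49701646 -0.09409939  0.014     ]
```

View pics/s8.png

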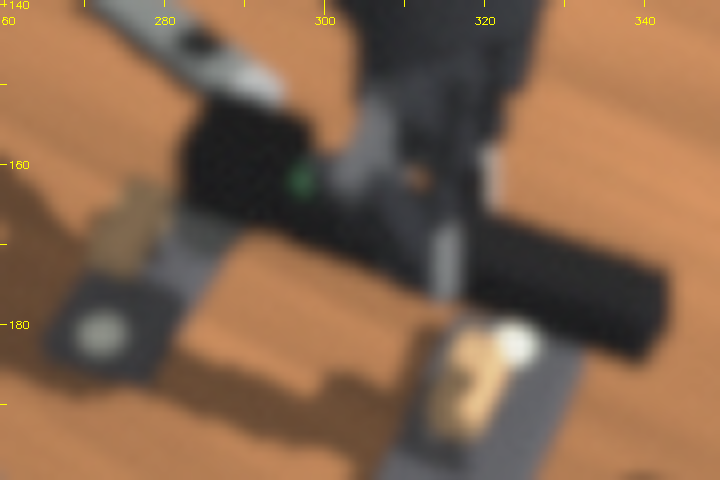

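The scene crop shows thermometer and nozzle (284,168) within about 2 px of prediction, level, aimed at press a's spot (272,181). Predicted aim error is 3 mm at 93 mm range. I hold for the reading.

```bash
for i in 1 2; do python3 -m handwheel '[[[0,0,0,0,0,0,0.02],[0,0,0,0,0,0,0.02],[0,0,0,0,0,0,0.02],[0,0,0,0,0,0,0.02],[0,0,0,0,0,0,0.02],[0,0,0,0,0,0,0.02],[0,0,0,0,0,0,0.02],[0,0,0,0,0,0,0.02]]]'; done;  python3 - <<'E'
from h import *
st(); crop(manip.camera('scene'),210,120,350,240,5,'pics/s9.png');
O,B,L,D=thermo(); S=np.array([.498,-.0945,.014]); s=(S-L)@D; print(L,s,np.linalg.norm(S-L-s*D))
go(.5883,.191,.15,10)
E
```

```text
clock: 15.65
position: [0.4764, 0.0357, 0.1167]
ee_rot: [0.641, 0.768, 0.001, 0.0]
ft_force: [0.6, -0.2, -1.8]
grip_width: 0.291
clock: 16.65
position: [0.4764, 0.0357, 0.1167]
ee_rot: [0.641, 0.768, 0.001, 0.0]
ft_force: [-0.1, -0.1, -1.2]
grip_width: 0.284
t 16.65 pos [0.4764 0.0357 0.1167] yaz 10.31 tilt 0.11 F [-0.08 -0.06 -1.18] tq [ 0.02 -0.01 -0.02] grip 24.3 j [-0.55  0.11  0.4   2.   -0.05  1.04  0.06]
[ 0.49150885 -0.04692408  0.09341583] 0.09275579911254339 0.002973052336282778
t [0.1328, 0.1379, -0.0329] r [0.0016, -0.001, 0.0055] deg 0.3 rows>= 3.1
```

View pics/s9.png

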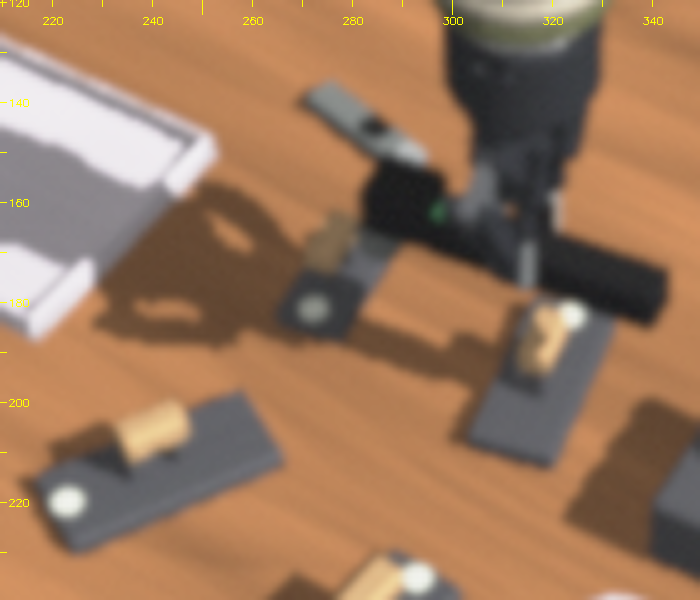

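Press a is unmoved, its spot still at (272,181), and was held for over 2 s. Next press b.

```bash
python3 -m handwheel '[[[0.01,0.01,-0.03,0,0,0,0.02],[0.045,0.045,-0.033,0,0,0,0.02],[0.085,0.088,-0.033,0,0,0,0.02],[0.118,0.122,-0.033,0,0,0.003,0.02],[0.133,0.138,-0.025,0,0,0.005,0.02],[0.133,0.138,-0.01,0,0,0.005,0.02],[0.133,0.138,0.001,0,0,0.005,0.02],[0.133,0.138,0.001,0,0,0.005,0.02]]]'; python3 - <<'E'
from h import *
st(); crop(manip.camera('scene'),250,200,370,290,6,'pics/s10.png'); crop(manip.camera('top'),290,130,400,250,5,'pics/t10.png')
O,B,L,D=thermo(); S=np.array([.6107,.064,.014]); s=(S-L)@D; print(L,s,np.linalg.norm(S-L-s*D), S-L-s*D, 'lens px',w2px('scene',L),'spot',w2px('scene',S))
E
```

```text
clock: 17.7
position: [0.5875, 0.19, 0.115]
ee_rot: [0.643, 0.766, -0.0, -0.0]
ft_force: [0.7, -0.0, -1.7]
grip_width: 0.282
t 17.7 pos [0.5875 0.19   0.115 ] yaz 9.96 tilt 0.03 F [ 0.72 -0.01 -1.73] tq [0.   0.02 0.04] grip 24.1 j [-0.64  0.41  0.32  1.64 -0.14  1.12 -0.11]
[0.60297407 0.10783532 0.09316956] 0.0908192489056714 0.0009527177413664825 [-0.00027092  0.00078249 -0.00047116] lens px (np.float64(308.8877708000813), np.float64(222.443930046936)) spot (np.float64(293.7416830429297), np.float64(234.91393402276742))
```

View pics/s10.png

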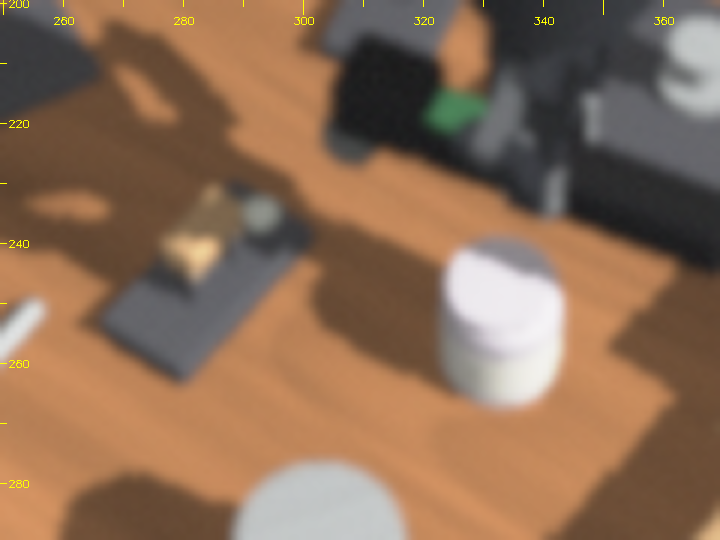

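View pics/t10.png

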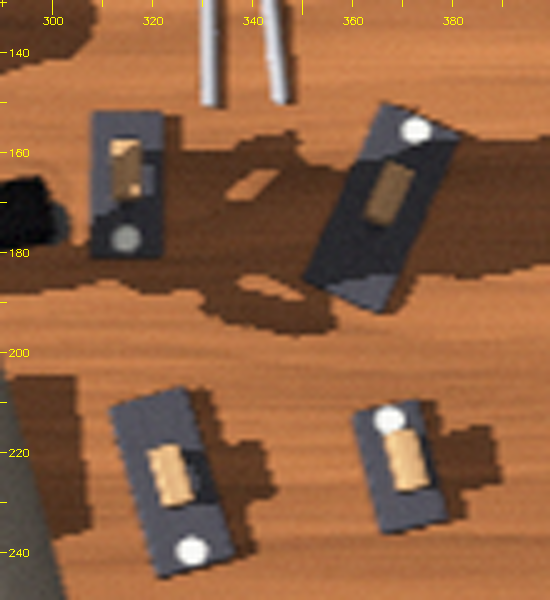

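Press b's spot is at scene (293,235) and top (314.5,177), unmoved. The nozzle tip is at (307,224) against a predicted (309,222), so the aim is good. Hold.

```bash
for i in 1 2; do python3 -m handwheel '[[[0,0,0,0,0,0,0.02],[0,0,0,0,0,0,0.02],[0,0,0,0,0,0,0.02],[0,0,0,0,0,0,0.02],[0,0,0,0,0,0,0.02],[0,0,0,0,0,0,0.02],[0,0,0,0,0,0,0.02],[0,0,0,0,0,0,0.02]]]'; done;  python3 - <<'E'
from h import *
st(); crop(manip.camera('top'),290,130,400,250,5,'pics/t11.png')
O,B,L,D=thermo(); S=np.array([.6107,.064,.014]); s=(S-L)@D; print(L,s,np.linalg.norm(S-L-s*D))
go(.397,.153,.15,10)
E
```

```text
clock: 18.8
position: [0.5884, 0.1912, 0.116]
ee_rot: [0.643, 0.766, 0.001, 0.0]
ft_force: [0.5, 0.5, -1.4]
grip_width: 0.287
clock: 19.8
position: [0.5884, 0.1912, 0.116]
ee_rot: [0.643, 0.766, 0.001, 0.0]
ft_force: [-0.5, -0.3, -2.1]
grip_width: 0.28
t 19.8 pos [0.5884 0.1912 0.116 ] yaz 10.03 tilt 0.11 F [-0.46 -0.27 -2.12] tq [ 0.04 -0.    0.  ] grip 23.9 j [-0.64  0.41  0.32  1.63 -0.14  1.12 -0.11]
[0.60303187 0.10857634 0.09275124] 0.0908156504776439 0.00035354758524866806
t [-0.0043, -0.1951, -0.0343] r [0.0016, -0.001, 0.0005] deg 0.1 rows>= 3.2
```

View pics/t11.png

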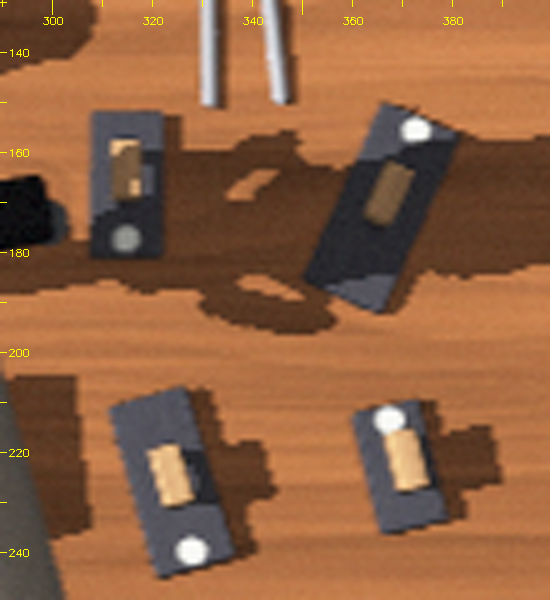

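Nothing has moved. Next press c, passing over the ash box at height.

```bash
python3 -m handwheel '[[[0,-0.01,-0.03,0,0,0,0.02],[-0.001,-0.05,-0.038,0,0,0,0.02],[-0.002,-0.095,-0.038,0,0,0,0.02],[-0.003,-0.14,-0.038,0,0,0,0.02],[-0.004,-0.178,-0.036,0,0,0,0.02],[-0.004,-0.195,-0.025,0,0,0,0.02],[-0.004,-0.195,-0.008,0,0,0,0.02],[-0.004,-0.195,0,0,0,0,0.02]]]'; python3 - <<'E'
from h import *
st(); crop(manip.camera('scene'),270,130,400,240,6,'pics/s12.png'); crop(manip.camera('top'),230,130,400,260,4,'pics/t12.png')
O,B,L,D=thermo(); S=np.array([.4192,.026,.014]); s=(S-L)@D; print(L,s,np.linalg.norm(S-L-s*D), S-L-s*D, 'lens px',w2px('scene',L),'spot',w2px('scene',S))
E
```

```text
clock: 20.85
position: [0.3968, 0.1532, 0.1153]
ee_rot: [0.643, 0.766, 0.001, 0.0]
ft_force: [-0.5, 0.2, -1.5]
grip_width: 0.283
t 20.85 pos [0.3968 0.1532 0.1153] yaz 10.03 tilt 0.1 F [-0.49  0.23 -1.54] tq [ 0.05  0.04 -0.02] grip 24.2 j [-0.76 -0.01  0.29  2.12  0.    1.04 -0.3 ]
[0.41151549 0.07043384 0.09204101] 0.09013193598988378 0.0002283813656171101 [-1.99864044e-04 -1.03546542e-04  3.86073289e-05] lens px (np.float64(339.9841975112418), np.float64(168.21835312094473)) spot (np.float64(324.25117093180035), np.float64(182.16119404073257))
```

View pics/s12.png

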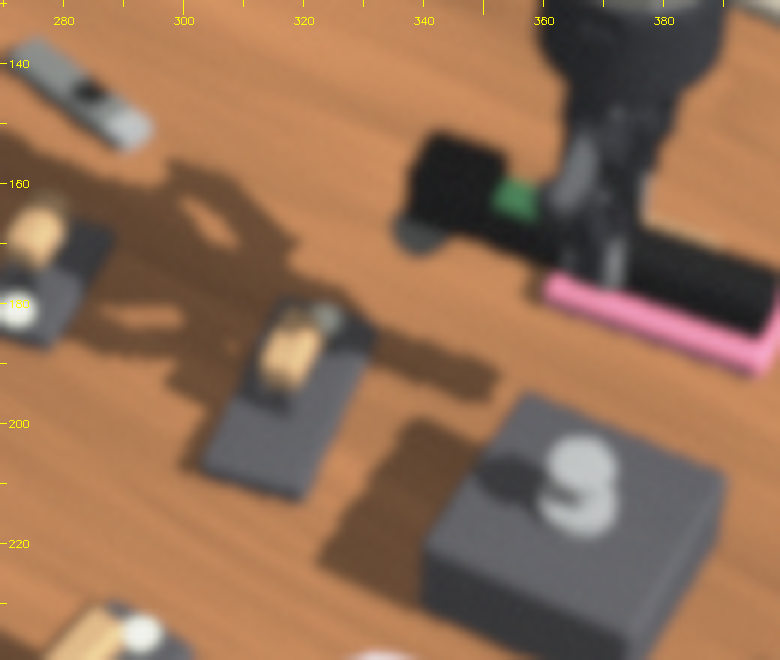

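View pics/t12.png

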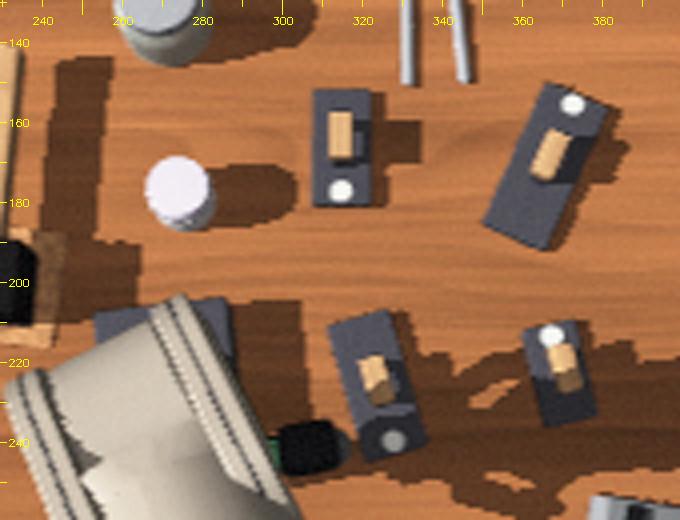

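Spot c is in place at (324,182), nozzle tip at (338,169), and the pin is up. Hold.

```bash
for i in 1 2; do python3 -m handwheel '[[[0,0,0,0,0,0,0.02],[0,0,0,0,0,0,0.02],[0,0,0,0,0,0,0.02],[0,0,0,0,0,0,0.02],[0,0,0,0,0,0,0.02],[0,0,0,0,0,0,0.02],[0,0,0,0,0,0,0.02],[0,0,0,0,0,0,0.02]]]'; done;  python3 - <<'E'
from h import *
st(); im=manip.camera('top'); crop(im,290,130,400,250,5,'pics/t13.png')
O,B,L,D=thermo(); S=np.array([.4192,.026,.014]); s=(S-L)@D; print(L,s,np.linalg.norm(S-L-s*D))
go(.721,.0055,.16,-20)
E
```

```text
clock: 21.95
position: [0.3971, 0.1534, 0.1157]
ee_rot: [0.643, 0.766, 0.001, 0.0]
ft_force: [-0.5, 0.1, -1.6]
grip_width: 0.282
clock: 22.95
position: [0.3971, 0.1534, 0.1157]
ee_rot: [0.643, 0.766, 0.001, 0.0]
ft_force: [0.7, 0.0, -1.4]
grip_width: 0.279
t 22.95 pos [0.3971 0.1534 0.1157] yaz 10.03 tilt 0.11 F [ 0.67  0.05 -1.37] tq [ 0.03 -0.01  0.01] grip 23.8 j [-0.76 -0.01  0.29  2.12  0.    1.04 -0.3 ]
[0.41172961 0.07069171 0.09244842] 0.09059244577021933 0.0005650725012506585
t [-0.202, 0.2933, -0.044] r [0.0014, -0.0015, 0.524] deg 30.0 rows>= 5.7
```

View pics/t13.png

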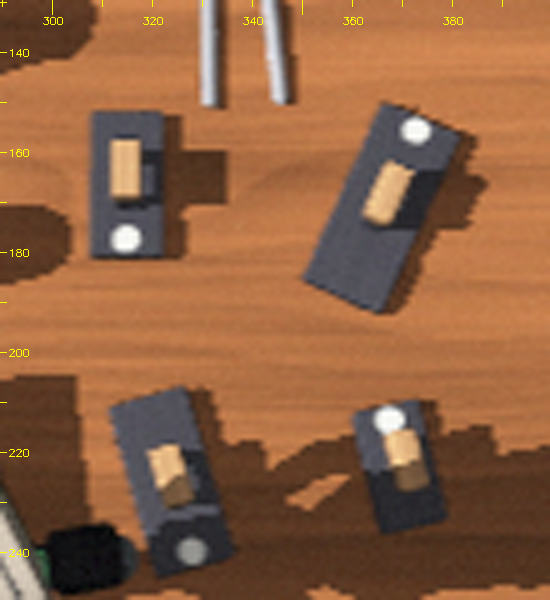

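```bash
python3 - <<'E'
from h import *
for n,u,v,z in (('pot rim front',306,108,0.0),('pot rim top',308,72,.12),('stick tip',307,52,.2),('stick2',293,68,.17),('stick3',325,68,.17),('scene pot left',203,312,.1)):
    print(n,px2w('scene' if 'scene' in n else 'top',u,v,z)[:2])
print(px2w('top',372.6,155.3,.014))
E
python3 -c "
import cv2
im=cv2.imread('pics/scene0.png');cv2.imwrite('pics/pot.png',cv2.resize(im[220:350,150:350],None,fx=4,fy=4))"
```

```text
pot rim front [0.83755789 0.08931078]
pot rim top [0.89871035 0.07944763]
stick tip [0.91627627 0.0799555 ]
stick2 [0.8855515 0.1198973]
stick3 [0.88491616 0.03092058]
scene pot left [0.92612625 0.06562109]
[ 0.67683463 -0.11561847  0.014     ]
```

View pics/pot.png

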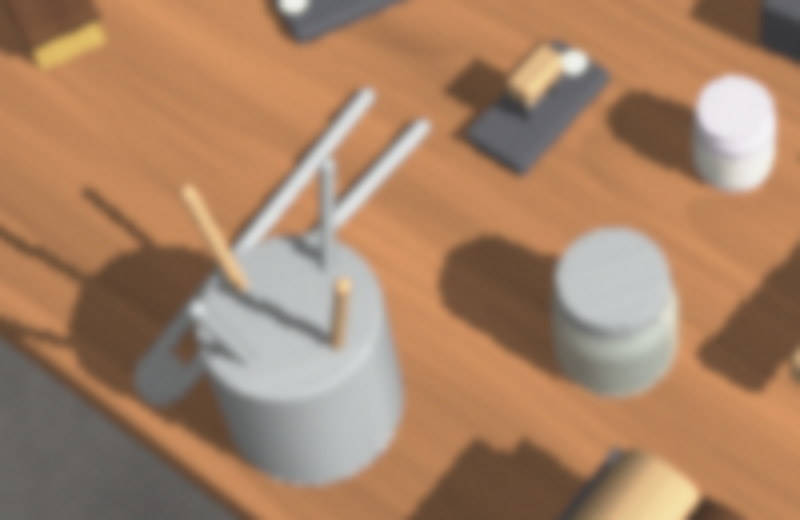

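```bash
python3 -m handwheel '[[[-0.012,0.017,-0.035,0,0,0.03,0.02],[-0.04,0.058,-0.044,0,0,0.1,0.02],[-0.072,0.104,-0.044,0,0,0.185,0.02],[-0.104,0.15,-0.044,0,0,0.27,0.02],[-0.136,0.197,-0.044,0,0,0.355,0.02],[-0.168,0.244,-0.044,0,0,0.44,0.02],[-0.192,0.279,-0.035,0,0,0.5,0.02],[-0.202,0.293,-0.02,0.001,-0.001,0.524,0.02]]]'; python3 -c "
from h import *
st(); go(.721,.0055,.1155,-20)"
```

```text
clock: 24.0
position: [0.7224, 0.0037, 0.1351]
ee_rot: [0.82, 0.573, -0.0, 0.001]
ft_force: [-0.6, 0.4, -2.0]
grip_width: 0.284
t 24.0 pos [0.7224 0.0037 0.1351] yaz -20.14 tilt 0.07 F [-0.63  0.45 -2.03] tq [ 0.04  0.   -0.04] grip 24.3 j [-0.39  0.65  0.5   1.3  -0.31  1.27 -0.23]
t [0.0013, -0.002, 0.0196] r [0.0009, 0.0008, -0.0025] deg 0.2 rows>= 0.3
```

```bash
python3 -m handwheel '[[[0.001,-0.002,0.012,0.001,0.001,0,0.02],[0.001,-0.002,0.02,0.001,0.001,0,0.02],[0.001,-0.002,0.02,0.001,0.001,0,0.02],[0.001,-0.002,0.02,0.001,0.001,0,0.02]]]'; python3 - <<'E'
from h import *
st(); crop(manip.camera('scene'),190,160,330,270,5,'pics/s14.png'); crop(manip.camera('top'),270,130,420,250,5,'pics/t14.png')
O,B,L,D=thermo(); S=np.array([.6768,-.1156,.014]); s=(S-L)@D; print(L,s,np.linalg.norm(S-L-s*D), S-L-s*D, 'lens px',w2px('scene',L),'spot',w2px('scene',S))
E
```

```text
clock: 24.5
position: [0.7193, 0.0076, 0.117]
ee_rot: [0.819, 0.574, 0.001, -0.001]
ft_force: [0.4, -0.5, -0.9]
grip_width: 0.286
t 24.5 pos [0.7193 0.0076 0.117 ] yaz -19.95 tilt 0.13 F [ 0.36 -0.46 -0.92] tq [0.02 0.01 0.03] grip 24.4 j [-0.39  0.65  0.5   1.33 -0.31  1.23 -0.23]
[ 0.69073782 -0.07156593  0.09358629] 0.09199687398886212 0.0019533311563822587 [ 0.0016923  -0.0009577   0.00018557] lens px (np.float64(228.89408554667602), np.float64(211.999769116853)) spot (np.float64(224.02511129697513), np.float64(219.4299753023836))
```

View pics/s14.png

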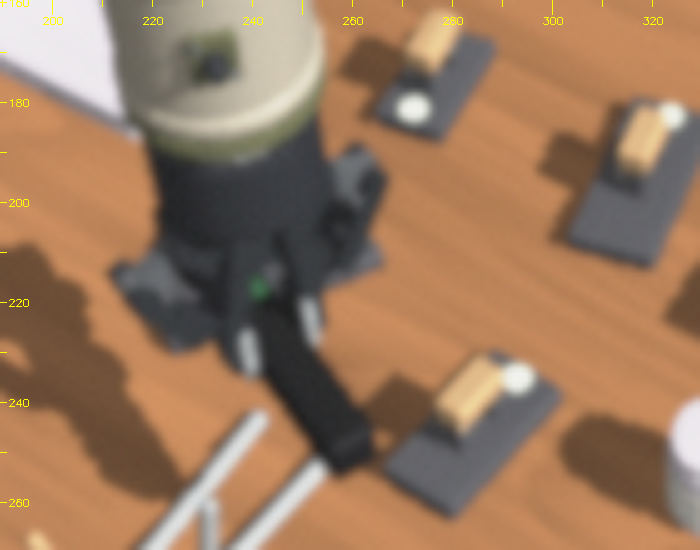

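View pics/t14.png

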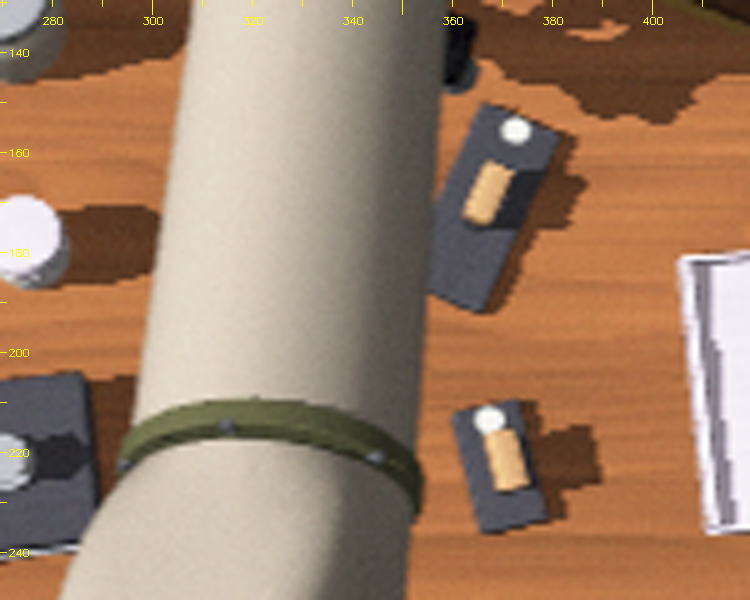

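Spot d is unmoved at top (372.5,155.5), and the nozzle shows beside it at (363,147). Hold.

```bash
for i in 1 2; do python3 -m handwheel '[[[0,0,0,0,0,0,0.02],[0,0,0,0,0,0,0.02],[0,0,0,0,0,0,0.02],[0,0,0,0,0,0,0.02],[0,0,0,0,0,0,0.02],[0,0,0,0,0,0,0.02],[0,0,0,0,0,0,0.02],[0,0,0,0,0,0,0.02]]]'; done;  python3 - <<'E'
from h import *
st(); im=manip.camera('top'); crop(im,290,130,400,250,5,'pics/t15.png')
O,B,L,D=thermo(); S=np.array([.6768,-.1156,.014]); s=(S-L)@D; print(L,s,np.linalg.norm(S-L-s*D))
Rs=R.from_euler('z',-25,degrees=True); print('lens in spot frame',Rs.inv().apply(L-S))
print('top lens px',w2px('top',L))
go(.519,.442,.18,75.5)
E
```

```text
clock: 25.6
position: [0.7192, 0.007, 0.116]
ee_rot: [0.819, 0.574, 0.0, -0.001]
ft_force: [-0.2, -0.8, -1.2]
grip_width: 0.285
clock: 26.6
position: [0.7192, 0.007, 0.116]
ee_rot: [0.819, 0.574, 0.0, -0.001]
ft_force: [0.8, 0.5, -2.1]
grip_width: 0.284
t 26.6 pos [0.7192 0.007  0.116 ] yaz -20.0 tilt 0.09 F [ 0.83  0.46 -2.11] tq [ 0.03 -0.01 -0.04] grip 24.3 j [-0.39  0.65  0.5   1.33 -0.31  1.23 -0.23]
[ 0.69046549 -0.07180644  0.09267232] 0.09104335196550715 0.002250034957285265
lens in spot frame [-0.00612282  0.04546572  0.07867232]
top lens px (np.float64(360.8866228107082), np.float64(143.47138254086437))
t [0.3403, -0.3369, -0.0632] r [0.0006, -0.0018, -1.6667] deg 95.5 rows>= 8.9
```

View pics/t15.png

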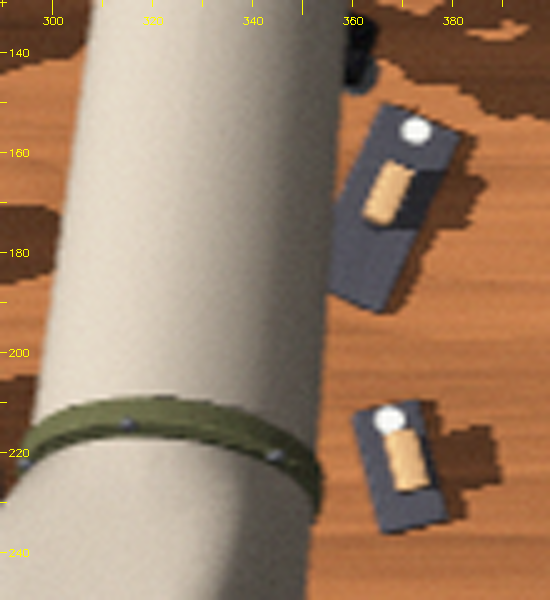

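```bash
python3 - <<'E'
from h import *
print('C lens',w2px('top',np.array([.4117,.0707,.0924])),'B lens',w2px('top',np.array([.603,.1086,.0928])))
O,B,L,D=thermo()
for p in ([.086,.017,.039],[.086,-.017,.039]): print(w2px('top',O+B@np.array(p)))
im=manip.camera('top'); crop(im,350,125,390,165,14,'pics/t16.png')
E
```

```text
C lens (np.float64(312.3941097681773), np.float64(240.44178995151253)) B lens (np.float64(298.6365695332082), np.float64(173.50394305545765))
(np.float64(365.55948765111236), np.float64(132.1739722721082))
(np.float64(361.6736576268552), np.float64(143.33030541300488))
```

View pics/t16.png

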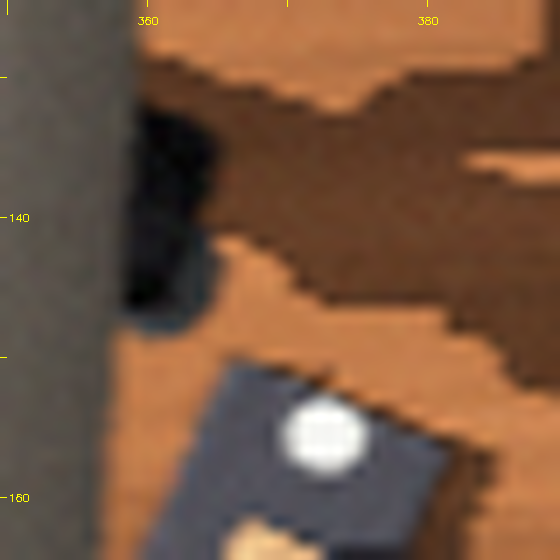

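The nozzle in the crop is within about 4 mm of prediction, inside the 12 mm limit. All four are read, so the thermometer goes back to its stand.

```bash
python3 -m handwheel '[[[0.005,-0.005,-0.045,0,0,-0.05,0.02],[0.04,-0.04,-0.063,0,0,-0.2,0.02],[0.08,-0.08,-0.064,0,0,-0.37,0.02],[0.12,-0.12,-0.064,0,0,-0.54,0.02],[0.16,-0.158,-0.064,0,0,-0.71,0.02],[0.2,-0.198,-0.064,0,0,-0.88,0.02],[0.24,-0.238,-0.064,0,0,-1.06,0.02],[0.275,-0.272,-0.064,0,0,-1.24,0.02]]]'; python3 -c "
from h import *
st(); go(.519,.442,.15,75.5)"
```

```text
clock: 27.7
position: [0.5563, 0.3605, 0.1808]
ee_rot: [0.33, 0.944, 0.001, -0.0]
ft_force: [0.9, -0.3, -1.0]
grip_width: 0.281
t 27.7 pos [0.5563 0.3605 0.1808] yaz 51.45 tilt 0.13 F [ 0.93 -0.28 -1.04] tq [0.07 0.03 0.02] grip 24.0 j [-0.78  0.44  0.19  1.43 -0.09  1.28  0.31]
t [0.0799, 0.0404, 0.031] r [0.0019, -0.0012, -0.4198] deg 24.1 rows>= 2.2
```

```bash
python3 -m handwheel '[[[0.02,0.01,0,0,0,-0.1,0.02],[0.045,0.023,0,0,0,-0.24,0.02],[0.068,0.034,0,0,0,-0.36,0.02],[0.08,0.04,0.01,0,0,-0.42,0.02],[0.08,0.04,0.031,0,0,-0.42,0.02],[0.08,0.04,0.045,0,0,-0.42,0.02],[0.08,0.04,0.045,0,0,-0.42,0.02]]]'; python3 - <<'E'
from h import *
st(); go(.519,.4425,.0525,75.5);cv2.imwrite('pics/w17.png',manip.camera('wrist'));crop(manip.camera('scene'),360,170,520,310,5,'pics/s17.png')
E
```

```text
clock: 28.58
position: [0.5204, 0.4386, 0.1341]
ee_rot: [0.13, 0.991, -0.0, -0.001]
ft_force: [0.5, -0.6, -1.0]
grip_width: 0.285
t 28.57 pos [0.5204 0.4386 0.1341] yaz 75.04 tilt 0.12 F [ 0.51 -0.57 -1.02] tq [-0.02  0.05 -0.01] grip 24.4 j [-0.83  0.51  0.09  1.42 -0.05  1.21  0.57]
t [0.0022, 0.0035, 0.0816] r [-0.0011, -0.0018, -0.008] deg 0.5 rows>= 1.3
```

View pics/s17.png

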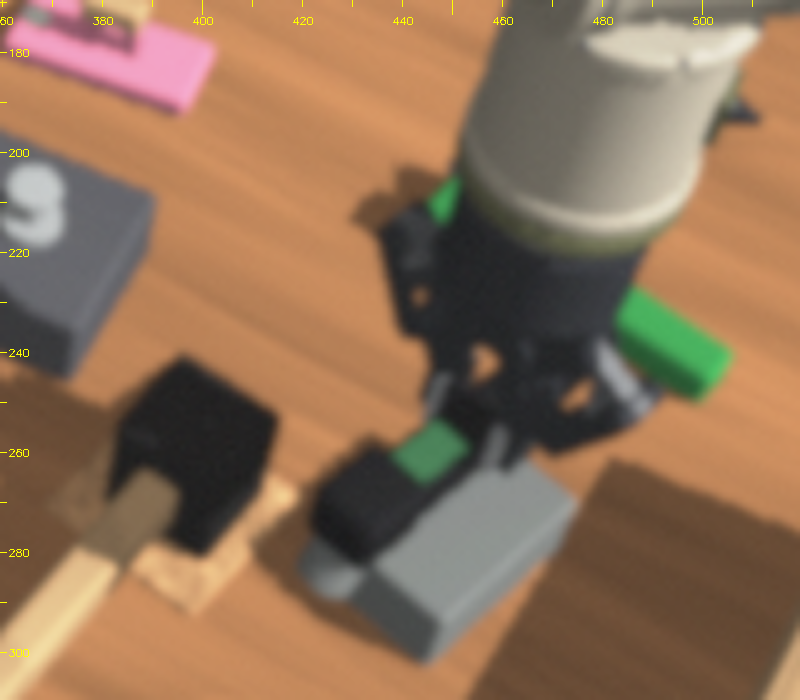

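View pics/w17.png

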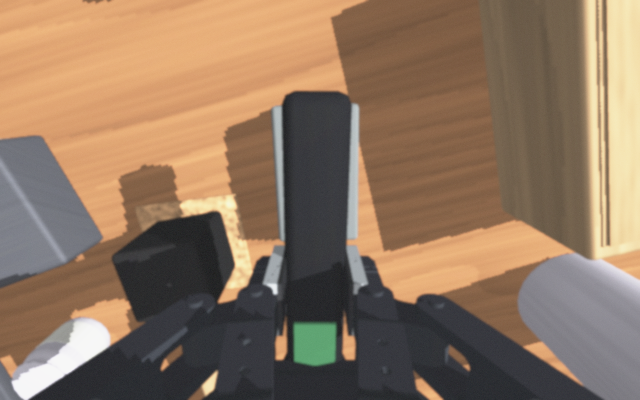

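Handle (283–350, 92) lies centred over the stand in the wrist view. Lower it.

```bash
python3 -m handwheel '[[[0.001,0.002,0.03,0,0,-0.004,0.02],[0.002,0.003,0.055,0,0,-0.008,0.02],[0.002,0.003,0.07,0,0,-0.008,0.02],[0.002,0.003,0.077,0,0,-0.008,0.02],[0.002,0.003,0.081,0,0,-0.008,0.02],[0.002,0.003,0.081,0,0,-0.008,0.02]]]'; python3 -c "
from h import *
st()"
```

```text
clock: 29.42
position: [0.5197, 0.4436, 0.0553]
ee_rot: [0.126, 0.992, 0.001, 0.0]
ft_force: [-0.5, 0.2, -0.1]
grip_width: 0.29
t 29.43 pos [0.5197 0.4436 0.0553] yaz 75.56 tilt 0.13 F [-0.51  0.15 -0.07] tq [0.04 0.02 0.03] grip 24.8 j [-0.83  0.59  0.08  1.48 -0.05  1.07  0.58]
```

```bash
python3 -m handwheel '[[[0,0,0.002,0,0,0,0.02],[0,0,0.003,0,0,0,0.02],[0,0,0.003,0,0,0,0.02]]]'; python3 -c "
from h import *
st()"
```

```text
clock: 29.8
position: [0.5196, 0.4436, 0.0526]
ee_rot: [0.126, 0.992, 0.001, 0.0]
ft_force: [-1.3, -1.7, 5.0]
grip_width: 0.286
t 29.8 pos [0.5196 0.4436 0.0526] yaz 75.57 tilt 0.13 F [-1.29 -1.68  5.04] tq [-0.41  0.44  0.01] grip 24.4 j [-0.83  0.59  0.08  1.48 -0.05  1.07  0.58]
```

Seated. Release and rise.

```bash
python3 -m handwheel '[[[0,0,0,0,0,0,0.04],[0,0,0,0,0,0,0.07],[0,0,0,0,0,0,0.07],[0,0,-0.03,0,0,0,0.07],[0,0,-0.08,0,0,0,0.07],[0,0,-0.13,0,0,0,0.07],[0,0,-0.15,0,0,0,0.07],[0,0,-0.15,0,0,0,0.07]]]'; python3 - <<'E'
from h import *
st(); cv2.imwrite('pics/w18.png',manip.camera('wrist'))
f=lambda u,v,z:px2w('wrist',u,v,z)[:2]
im=manip.camera('top'); crop(im,160,130,400,250,3.3,'pics/t18.png');crop(im,290,140,400,250,5,'pics/t18b.png')
crop(im,395,165,520,245,6,'pics/tray.png')
E
```

```text
clock: 30.8
position: [0.5199, 0.4435, 0.2029]
ee_rot: [0.126, 0.992, 0.002, 0.0]
ft_force: [0.2, -0.5, -1.0]
grip_width: 0.818
t 30.8 pos [0.5199 0.4435 0.2029] yaz 75.57 tilt 0.2 F [ 0.21 -0.53 -1.02] tq [-0.03  0.    0.02] grip 69.9 j [-0.84  0.47  0.1   1.33 -0.05  1.33  0.58]
```

View pics/w18.png

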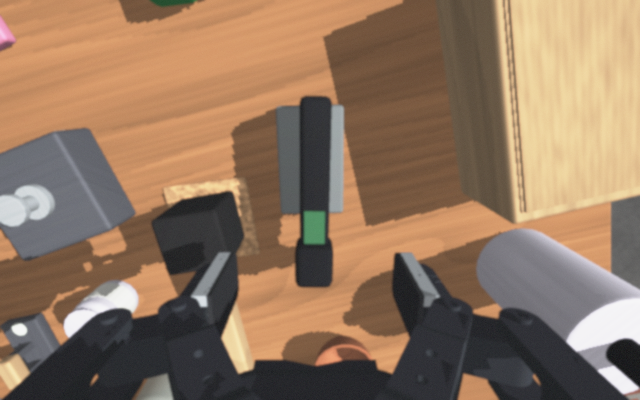

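View pics/t18b.png

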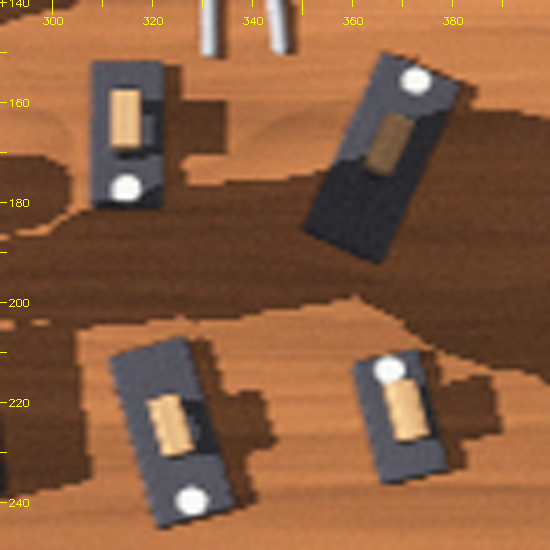

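View pics/tray.png

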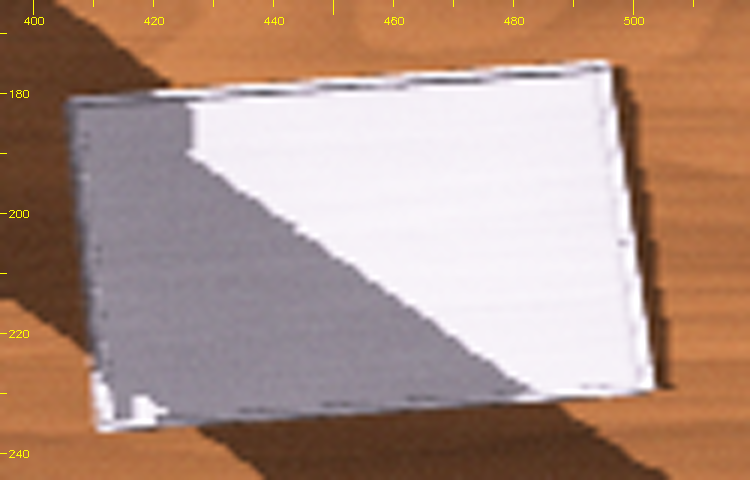

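The thermometer is back on its stand and the presses are unmoved. Tray corners in the top view: (406,181), (497,175), (503.5,230.5), (411,236).

```bash
python3 - <<'E'
from h import *
c=np.array([px2w('top',u,v,.018)[:2] for u,v in [(406.3,180.8),(496.5,174.8),(503.5,230.3),(411,236)]])
print(c, c.mean(0), np.linalg.norm(c[1]-c[0]),np.linalg.norm(c[2]-c[1]))
d=c[0]-c[1]; e=c[0]-c[3]; g=c[1]-c[2]
print(np.degrees(np.arctan2(-d[0],d[1])),np.degrees(np.arctan2(e[1],e[0])),np.degrees(np.arctan2(g[1],g[0])))
cen=c.mean(0); yaw=np.radians(3.3)
for n,y in zip('abcd',(.103,.044,-.019,-.086)): print(n, cen+np.array([-np.sin(yaw)*y,np.cos(yaw)*y]))
E
```

```text
[[ 0.59472261 -0.2152788 ]
 [ 0.61083221 -0.49224154]
 [ 0.44080696 -0.49981801]
 [ 0.42669425 -0.22193629]] [ 0.51826401 -0.35731866] 0.277430851542091 0.17019397212388568
3.328872384370619 2.2689423038192498 2.551459069313515
a [ 0.51233491 -0.25448945]
b [ 0.51573119 -0.31339162]
c [ 0.51935772 -0.37628716]
d [ 0.52321451 -0.44317606]
```

```bash
python3 - <<'E'
from h import *
for n,es in dict(A=[((361,212),(366.3,236.5)),((373,209.5),(378.5,233))],B=[((308,181),(308,152)),((322,181),(322,152))],C=[((321,245),(311.5,211)),((336,240),(326.5,207))],D=[((367,150),(350.3,186)),((382,157),(365.7,192))]).items():
    for p,q in es:
        d=px2w('top',*p,.014)-px2w('top',*q,.014); print(n,np.round(np.linalg.norm(d),4),round(np.degrees(np.arctan2(d[1],d[0])),1))
go(.468,-.0998,.17,-77)
E
```

```text
A 0.0752 10.6
A 0.0725 11.3
B 0.0913 179.7
B 0.0913 179.4
C 0.106 -164.9
C 0.1033 -164.8
D 0.1252 -25.6
D 0.1215 -26.0
t [-0.0859, -0.5381, 0.03] r [-0.0027, 0.0, 2.663] deg 152.6 rows>= 14.3
```

```bash
python3 -m handwheel '[[[-0.005,-0.02,0,0,0,0.1,0.07],[-0.01,-0.06,0,0,0,0.27,0.07],[-0.016,-0.1,0,0,0,0.44,0.07],[-0.022,-0.14,0,0,0,0.61,0.07],[-0.028,-0.18,0,0,0,0.78,0.07],[-0.034,-0.22,0,0,0,0.95,0.07],[-0.04,-0.26,0,0,0,1.12,0.07],[-0.046,-0.3,0,0,0,1.29,0.07]]]'; python3 -c "
from h import *
st(); go(.468,-.0998,.15,-79)"
```

```text
clock: 31.9
position: [0.4881, 0.1395, 0.1994]
ee_rot: [0.699, 0.715, -0.001, -0.001]
ft_force: [0.5, -0.5, 0.5]
grip_width: 0.821
t 31.9 pos [0.4881 0.1395 0.1994] yaz 1.35 tilt 0.17 F [ 0.51 -0.46  0.48] tq [ 0.04 -0.05 -0.  ] grip 70.1 j [-0.72  0.09  0.37  1.83 -0.04  1.23 -0.31]
t [-0.2388, -0.0255, 0.0494] r [-0.0025, 0.0019, 1.4023] deg 80.3 rows>= 7.5
```

```bash
python3 -m handwheel '[[[-0.03,-0.003,0,0,0,0.17,0.07],[-0.065,-0.007,0,0,0,0.35,0.07],[-0.1,-0.011,0,0,0,0.53,0.07],[-0.135,-0.015,0.01,0,0,0.71,0.07],[-0.17,-0.019,0.02,0,0,0.89,0.07],[-0.205,-0.022,0.03,0,0,1.07,0.07],[-0.228,-0.025,0.04,-0.001,0.001,1.25,0.07],[-0.239,-0.0255,0.049,-0.0025,0.002,1.4,0.07]]]'; python3 - <<'E'
from h import *
st(); cv2.imwrite('pics/w19.png',manip.camera('wrist')); go(.468,-.0998,.025,-79)
E
```

```text
clock: 32.9
position: [0.4692, -0.0998, 0.1499]
ee_rot: [0.995, 0.096, -0.0, -0.0]
ft_force: [-0.7, 0.3, 0.2]
grip_width: 0.819
t 32.9 pos [ 0.4692 -0.0998  0.1499] yaz -78.97 tilt 0.06 F [-0.69  0.26  0.2 ] tq [ 0.04 -0.01 -0.04] grip 69.9 j [-0.49  0.07  0.63  1.97 -0.05  1.12 -1.21]
t [-0.0003, -0.0008, 0.124] r [-0.0007, 0.0012, -0.0069] deg 0.4 rows>= 2.0
```

View pics/w19.png

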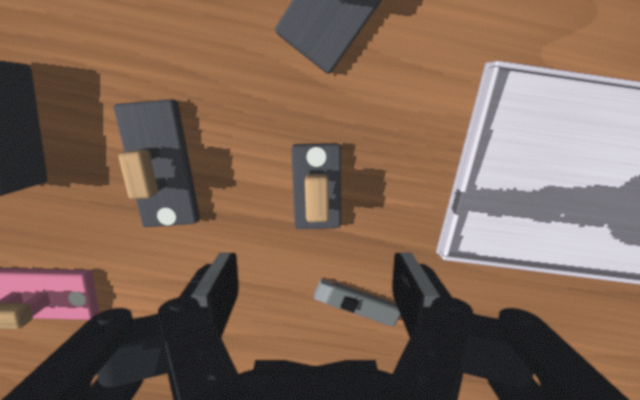

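```bash
python3 - <<'E'
from h import *
print(px2w('wrist',316.5,199,.05),px2w('wrist',316,157,.014))
E
```

```text
[ 0.47017248 -0.10059145  0.05      ] [ 0.49575805 -0.09545637  0.014     ]
```

```bash
python3 -m handwheel '[[[0,-0.0005,0.05,0,0,0,0.06],[0,-0.0005,0.095,0,0,0,0.06],[0,-0.0005,0.118,0,0,0,0.06],[0,-0.0005,0.124,0,0,0,0.06],[0,-0.0005,0.124,0,0,0,0.03],[0,-0.0005,0.124,0,0,0,0.01],[0,-0.0005,0.124,0,0,0,0.01],[0,-0.0005,0.124,0,0,0,0.01]]]' 60; python3 -c "
from h import *
st()"
```

```text
clock: 33.95
position: [0.4717, -0.0979, 0.0288]
ee_rot: [0.995, 0.1, 0.002, -0.001]
ft_force: [-0.6, -1.0, 6.8]
grip_width: 0.197
t 33.95 pos [ 0.4717 -0.0979  0.0288] yaz -78.55 tilt 0.28 F [-0.64 -1.04  6.82] tq [-0.12  0.08  0.05] grip 16.8 j [-0.44  0.28  0.61  2.07 -0.21  0.85 -1.07]
```

```bash
python3 -m handwheel '[[[0,0,-0.02,0,0,0,0.01],[0,0,-0.05,0,0,0,0.01],[0,0,-0.075,0,0,0,0.01],[0,0,-0.08,0,0,0,0.01],[0,0,-0.08,0,0,0,0.01]]]'; python3 - <<'E'
from h import *
st(); go(.5137,-.2594,.109,-87.3); cv2.imwrite('pics/w20.png',manip.camera('wrist'))
E
```

```text
clock: 34.58
position: [0.4704, -0.0976, 0.1074]
ee_rot: [0.995, 0.1, 0.001, -0.001]
ft_force: [-0.6, -0.8, -1.9]
grip_width: 0.195
t 34.58 pos [ 0.4704 -0.0976  0.1074] yaz -78.53 tilt 0.18 F [-0.64 -0.78 -1.89] tq [ 0.03 -0.01  0.02] grip 16.6 j [-0.49  0.13  0.65  2.01 -0.1   1.02 -1.17]
t [0.0103, 0.1672, -0.0018] r [-0.0017, -0.0026, 0.153] deg 8.8 rows>= 2.7
```

View pics/w20.png

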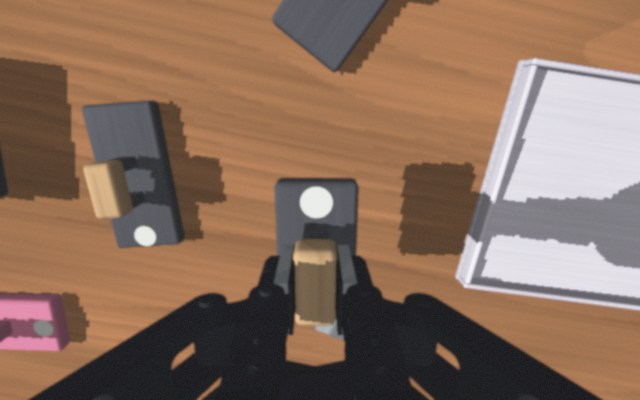

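Press a is held squarely, slab at (277–357, 180+). To slot a.

```bash
python3 -m handwheel '[[[0.001,0.02,0,0,0,0.02,0.01],[0.003,0.06,0,0,0,0.06,0.01],[0.006,0.1,0,0,0,0.1,0.01],[0.009,0.14,0,0,0,0.14,0.01],[0.01,0.163,0,-0.002,-0.002,0.153,0.01],[0.01,0.167,0,-0.002,-0.002,0.153,0.01],[0.01,0.167,0,-0.002,-0.002,0.153,0.01]]]'; python3 - <<'E'
from h import *
st(); go(.5137,-.2594,.034,-87.3); cv2.imwrite('pics/w21.png',manip.camera('wrist'))
E
```

```text
clock: 35.5
position: [0.5131, -0.2596, 0.107]
ee_rot: [1.0, 0.023, -0.0, 0.0]
ft_force: [-0.1, -0.4, -2.5]
grip_width: 0.191
t 35.5 pos [ 0.5131 -0.2596  0.107 ] yaz -87.35 tilt 0.03 F [-0.09 -0.42 -2.5 ] tq [0.03 0.01 0.02] grip 16.3 j [-0.2   0.39  0.73  1.78 -0.29  1.08 -0.9 ]
t [0.0006, -0.0002, 0.073] r [0.0004, 0.0003, -0.0008] deg 0.1 rows>= 1.2
```

View pics/w21.png

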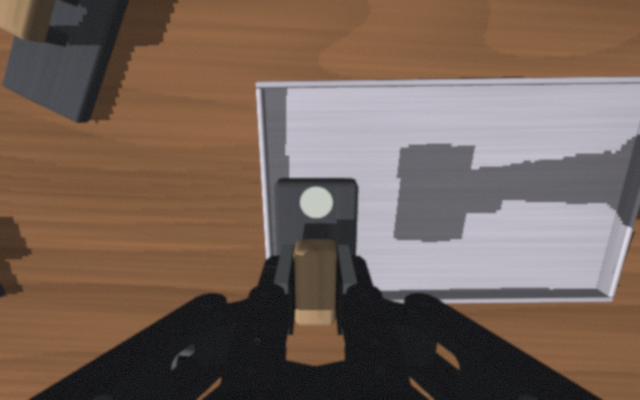

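```bash
python3 - <<'E'
from h import *
o=manip.get_obs()
print(px2w('wrist',258,83,.018),px2w('wrist',266,240,.018),px2w('wrist',612,300,.018))
O=o['position'];print('press edge',O[1]+.021)
E
python3 -m handwheel '[[[0,0,0.025,0,0,0,0.01],[0,0,0.05,0,0,0,0.01],[0,0,0.066,0,0,0,0.01],[0,0,0.072,0,0,0,0.01],[0,0,0.076,0,0,0,0.01],[0,0,0.076,0,0,0,0.01]]]'; python3 -c "
from h import *
st()"
```

```text
[ 0.59545589 -0.21669131  0.018     ] [ 0.48366818 -0.22262473  0.018     ] [ 0.44495334 -0.49977513  0.018     ]
press edge -0.23797112444430926
clock: 36.3
position: [0.5141, -0.26, 0.0326]
ee_rot: [1.0, 0.023, 0.001, 0.001]
ft_force: [-1.0, -0.3, -0.2]
grip_width: 0.198
t 36.3 pos [ 0.5141 -0.26    0.0326] yaz -87.34 tilt 0.14 F [-0.98 -0.31 -0.2 ] tq [-0.13  0.11  0.01] grip 16.9 j [-0.16  0.49  0.67  1.83 -0.37  0.95 -0.84]
```

```bash
python3 -m handwheel '[[[0,0,0.002,0,0,0,0.01],[0,0,0.002,0,0,0,0.04],[0,0,0.002,0,0,0,0.04],[0,0,0.002,0,0,0,0.04],[0,0,-0.03,0,0,0,0.04],[0,0,-0.08,0,0,0,0.04],[0,0,-0.115,0,0,0,0.06],[0,0,-0.115,0,0,0,0.07]]]'; python3 - <<'E'
from h import *
st(); go(.6437,.0634,.15,-90.5); crop(manip.camera('top'),295,140,520,250,3.5,'pics/t22.png'); cv2.imwrite('pics/w22.png',manip.camera('wrist'))
E
```

```text
clock: 37.3
position: [0.515, -0.2602, 0.1494]
ee_rot: [1.0, 0.023, 0.003, 0.001]
ft_force: [0.6, 1.5, 0.2]
grip_width: 0.823
t 37.3 pos [ 0.515  -0.2602  0.1494] yaz -87.32 tilt 0.34 F [0.56 1.46 0.15] tq [-0.02 -0.    0.04] grip 70.3 j [-0.23  0.34  0.75  1.74 -0.25  1.16 -0.93]
t [0.1437, -0.3172, -0.0004] r [0.0018, -0.0057, 0.0555] deg 3.2 rows>= 5.6
```

View pics/t22.png

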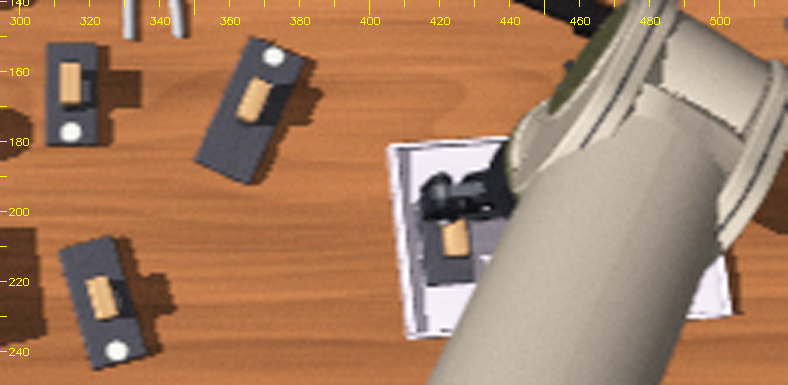

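View pics/w22.png

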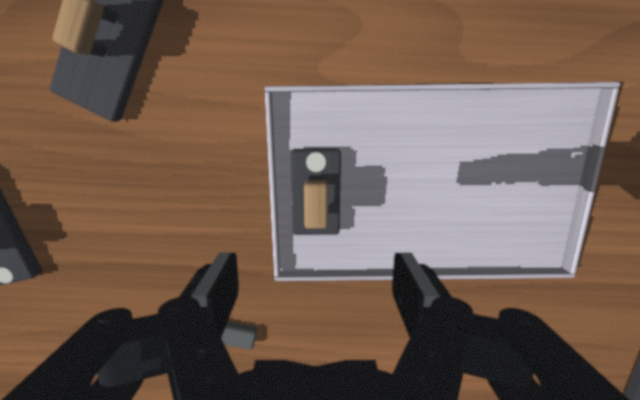

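Press a lies flat in the tray at wrist view (292–340, 148–235). Now press b.

```bash
python3 -m handwheel '[[[0.01,-0.02,0,0,0,0.005,0.07],[0.035,-0.075,0,0,0,0.015,0.07],[0.06,-0.13,0,0,-0.003,0.025,0.07],[0.085,-0.185,0,0,-0.005,0.035,0.07],[0.11,-0.24,0,0.002,-0.006,0.045,0.07],[0.13,-0.287,0,0.002,-0.006,0.055,0.07],[0.144,-0.317,0,0.002,-0.006,0.055,0.07],[0.144,-0.317,0,0.002,-0.006,0.055,0.07]]]'; python3 - <<'E'
from h import *
st(); cv2.imwrite('pics/w23.png',manip.camera('wrist'))
E
```

```text
clock: 38.4
position: [0.6422, 0.0676, 0.1444]
ee_rot: [1.0, -0.002, -0.004, -0.001]
ft_force: [-0.2, -0.2, 0.8]
grip_width: 0.821
t 38.4 pos [0.6422 0.0676 0.1444] yaz -90.18 tilt 0.46 F [-0.18 -0.24  0.77] tq [-0.05  0.02  0.03] grip 70.1 j [-0.63  0.49  0.62  1.53 -0.3   1.22 -1.54]
```

View pics/w23.png

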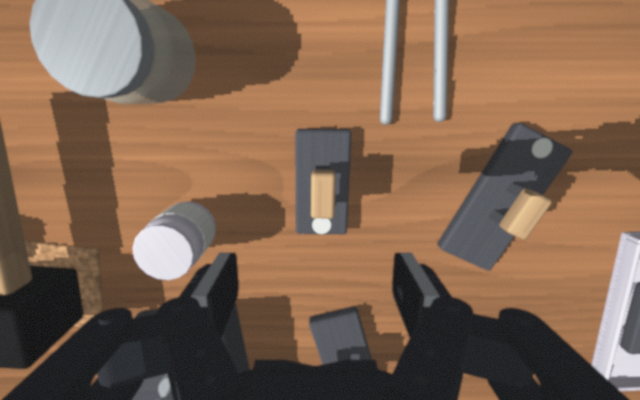

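```bash
python3 - <<'E'
from h import *
print(px2w('wrist',321.8,194,.05),px2w('wrist',321,226,.014)); go(.6437,.0632,.026,-90.5)
E
```

```text
[0.64781495 0.06056835 0.05      ] [0.60817868 0.06052085 0.014     ]
t [0.0027, 0.0018, 0.1188] r [-0.0004, 0.0077, 0.0026] deg 0.5 rows>= 1.9
```

```bash
python3 -m handwheel '[[[0.002,0.002,0.05,0,0.008,0,0.06],[0.004,0.003,0.09,0,0.008,0,0.06],[0.004,0.003,0.112,0,0.008,0,0.06],[0.004,0.003,0.119,0,0.008,0,0.06],[0.004,0.003,0.119,0,0.008,0,0.03],[0.004,0.003,0.119,0,0.008,0,0.01],[0.004,0.003,0.119,0,0.008,0,0.01],[0.004,0.003,0.119,0,0.008,0,0.01]]]'; python3 -m handwheel '[[[0,0,-0.02,0,0,0,0.01],[0,0,-0.05,0,0,0,0.01],[0,0,-0.075,0,0,0,0.01],[0,0,-0.085,0,0,0,0.01],[0,0,-0.085,0,0,0,0.01]]]';python3 - <<'E'
from h import *
st();  go(.5165,-.3185,.115,-87.3); cv2.imwrite('pics/w24.png',manip.camera('wrist'))
E
```

```text
clock: 39.45
position: [0.6469, 0.0613, 0.0291]
ee_rot: [1.0, -0.004, 0.003, -0.001]
ft_force: [-0.9, 0.6, 6.6]
grip_width: 0.195
clock: 40.08
position: [0.6459, 0.061, 0.1133]
ee_rot: [1.0, -0.004, 0.002, -0.001]
ft_force: [-0.6, 0.4, -3.7]
grip_width: 0.198
t 40.08 pos [0.6459 0.061  0.1133] yaz -90.47 tilt 0.24 F [-0.61  0.39 -3.71] tq [-0.01 -0.01  0.01] grip 16.9 j [-0.61  0.52  0.61  1.56 -0.32  1.15 -1.52]
t [-0.1263, 0.3805, -0.0028] r [-0.0016, -0.0039, -0.0553] deg 3.2 rows>= 6.4
```

View pics/w24.png

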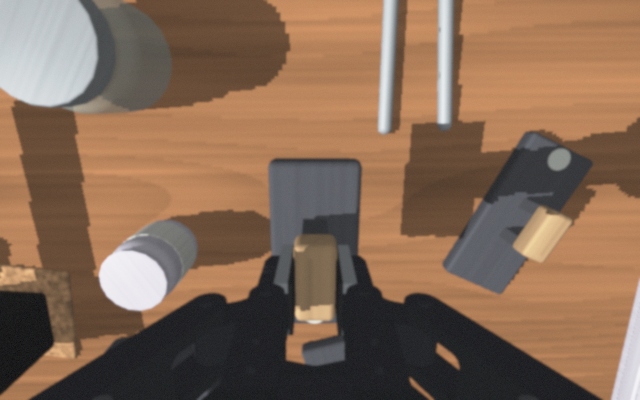

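```bash
python3 -m handwheel '[[[-0.006,0.018,-0.003,0,0,0,0.01],[-0.022,0.065,-0.003,0,0,-0.01,0.01],[-0.04,0.12,-0.003,0,0,-0.02,0.01],[-0.058,0.175,-0.003,0,0,-0.03,0.01],[-0.076,0.23,-0.003,0,-0.002,-0.04,0.01],[-0.095,0.285,-0.003,-0.001,-0.004,-0.05,0.01],[-0.113,0.34,-0.003,-0.001,-0.004,-0.055,0.01],[-0.124,0.373,-0.003,-0.001,-0.004,-0.055,0.01]]]'; python3 -m handwheel '[[[-0.002,0.007,0,0,0,0,0.01],[-0.002,0.007,0,0,0,0,0.01],[-0.002,0.007,0,0,0,0,0.01]]]'; python3 - <<'E'
from h import *
st();  go(.5165,-.3185,.033,-87.3); cv2.imwrite('pics/w25.png',manip.camera('wrist'))
E
```

```text
clock: 41.12
position: [0.5151, -0.3154, 0.1145]
ee_rot: [1.0, 0.021, -0.001, 0.0]
ft_force: [-0.1, 0.4, -2.3]
grip_width: 0.2
clock: 41.5
position: [0.5174, -0.3167, 0.1145]
ee_rot: [1.0, 0.024, -0.001, -0.001]
ft_force: [0.1, 1.3, -2.9]
grip_width: 0.194
t 41.5 pos [ 0.5174 -0.3167  0.1145] yaz -87.21 tilt 0.1 F [ 0.1   1.31 -2.91] tq [ 0.03 -0.    0.02] grip 16.6 j [-0.08  0.46  0.71  1.68 -0.32  1.13 -0.8 ]
t [-0.0009, 0.0018, 0.0815] r [-0.0011, 0.0013, 0.0015] deg 0.1 rows>= 1.3
```

View pics/w25.png

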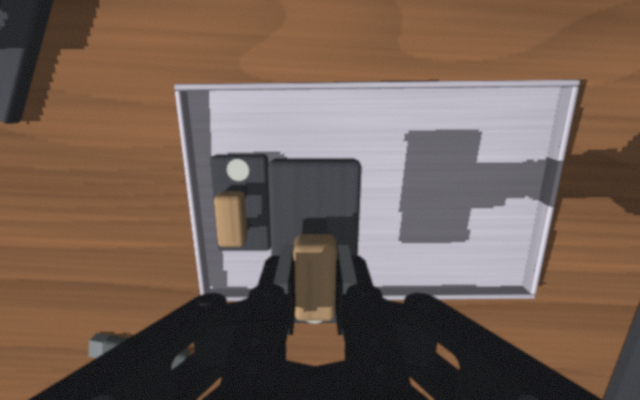

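```bash
python3 -m handwheel '[[[-0.001,0.002,0.025,0,0,0,0.01],[-0.001,0.002,0.055,0,0,0,0.01],[-0.001,0.002,0.073,0,0,0,0.01],[-0.001,0.002,0.08,0,0,0,0.01],[-0.001,0.002,0.085,0,0,0,0.01],[-0.001,0.002,0.085,0,0,0,0.01]]]'; python3 -c "
from h import *
st()"
```

```text
clock: 42.3
position: [0.5165, -0.3198, 0.0328]
ee_rot: [1.0, 0.023, 0.0, -0.001]
ft_force: [-11.0, 9.8, 24.4]
grip_width: 0.2
t 42.3 pos [ 0.5165 -0.3198  0.0328] yaz -87.31 tilt 0.13 F [-11.01   9.81  24.35] tq [2.08 2.27 0.02] grip 17.1 j [-0.03  0.56  0.66  1.74 -0.4   0.99 -0.74]
```

Seated (24 N). Release with a small opening, rise, and go toward press c.

```bash
python3 -m handwheel '[[[0,0,-0.001,0,0,0,0.02],[0,0,-0.001,0,0,0,0.036],[0,0,-0.001,0,0,0,0.036],[0,0,-0.03,0,0,0,0.036],[0,0,-0.08,0,0,0,0.036],[0,0,-0.115,0,0,0,0.06],[0,0,-0.115,0,0,0,0.07]]]'; python3 - <<'E'
from h import *
st(); go(.4601,.0373,.15,-75); cv2.imwrite('pics/w26.png',manip.camera('wrist'))
im=manip.camera('top'); crop(im,295,140,520,250,3.5,'pics/t26.png')
E
```

```text
clock: 43.18
position: [0.5175, -0.3213, 0.1477]
ee_rot: [1.0, 0.023, 0.002, 0.001]
ft_force: [1.0, 0.4, -0.1]
grip_width: 0.812
t 43.17 pos [ 0.5175 -0.3213  0.1477] yaz -87.33 tilt 0.23 F [ 0.97  0.35 -0.1 ] tq [-0.04  0.04 -0.07] grip 69.3 j [-0.09  0.42  0.74  1.65 -0.3   1.18 -0.81]
t [-0.0406, -0.3608, -0.0031] r [0.0023, -0.0032, -0.2152] deg 12.3 rows>= 5.8
```

View pics/w26.png

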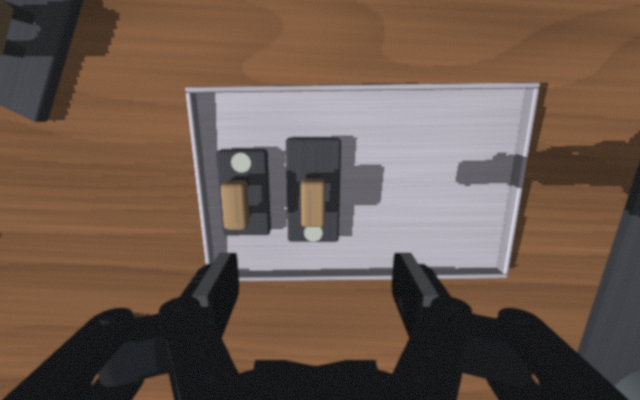

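View pics/t26.png

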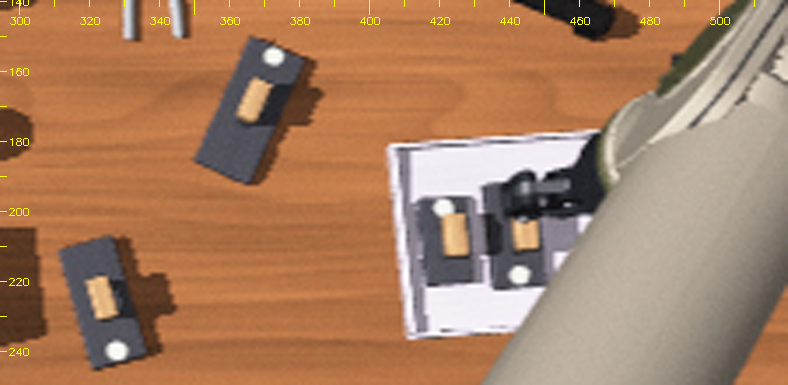

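Presses a and b lie flat side by side, gap clear; c and d are still where they were. Now c.

```bash
python3 -m handwheel '[[[-0.003,-0.025,0,0,0,-0.01,0.07],[-0.009,-0.08,0,0,0,-0.05,0.07],[-0.015,-0.135,0,0,0,-0.09,0.07],[-0.021,-0.19,0,0,0,-0.13,0.07],[-0.028,-0.245,0,0,0,-0.17,0.07],[-0.034,-0.3,0,0.001,-0.002,-0.2,0.07],[-0.039,-0.345,0,0.002,-0.003,-0.215,0.07],[-0.0406,-0.361,-0.003,0.002,-0.003,-0.215,0.07]]]'; python3 - <<'E'
from h import *
st(); cv2.imwrite('pics/w27.png',manip.camera('wrist'))
E
```

```text
clock: 44.28
position: [0.4572, 0.0413, 0.1466]
ee_rot: [0.991, 0.133, -0.003, -0.001]
ft_force: [-0.2, -0.5, -0.5]
grip_width: 0.823
t 44.27 pos [0.4572 0.0413 0.1466] yaz -74.75 tilt 0.39 F [-0.15 -0.5  -0.45] tq [-0.04  0.04 -0.03] grip 70.3 j [-0.7   0.02  0.52  2.01 -0.02  1.12 -1.47]
```

View pics/w27.png

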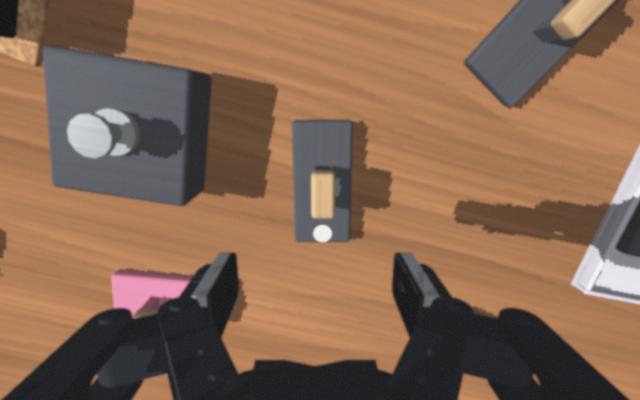

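```bash
python3 - <<'E'
from h import *
print('pink',px2w('top',303,264,.014),px2w('top',305,283,.014),px2w('wrist',192,277,.014))
print(px2w('wrist',322,195,.05),px2w('wrist',322,233,.014)); go(.461,.037,.026,-75)
E
```

```text
pink [0.34780926 0.10012086 0.014     ] [0.29270714 0.0944699  0.014     ] [0.34452491 0.13167841 0.014     ]
[0.46325613 0.03960207 0.05      ] [0.41942789 0.02663944 0.014     ]
t [0.0027, 0.0064, 0.1211] r [-0.0033, 0.0055, 0.0048] deg 0.5 rows>= 1.9
```

```bash
python3 -m handwheel '[[[0.001,0.003,0.05,-0.003,0.005,0.004,0.06],[0.003,0.005,0.095,-0.003,0.005,0.004,0.06],[0.003,0.005,0.115,-0.003,0.005,0.004,0.06],[0.003,0.005,0.121,-0.003,0.005,0.004,0.06],[0.003,0.005,0.121,-0.003,0.005,0.004,0.03],[0.003,0.005,0.121,-0.003,0.005,0.004,0.01],[0.003,0.005,0.121,-0.003,0.005,0.004,0.01],[0.003,0.005,0.121,-0.003,0.005,0.004,0.01]]]'; python3 -m handwheel '[[[0,0,-0.02,0,0,0,0.01],[0,0,-0.05,0,0,0,0.01],[0,0,-0.075,0,0,0,0.01],[0,0,-0.085,0,0,0,0.01],[0,0,-0.085,0,0,0,0.01]]]';python3 - <<'E'
from h import *
st();  go(.5194,-.3825,.115,-87.3); cv2.imwrite('pics/w28.png',manip.camera('wrist'))
E
```

```text
clock: 45.32
position: [0.463, 0.035, 0.0278]
ee_rot: [0.992, 0.129, 0.001, -0.0]
ft_force: [-1.9, 0.8, 7.0]
grip_width: 0.193
clock: 45.95
position: [0.4622, 0.0348, 0.1119]
ee_rot: [0.992, 0.129, 0.001, -0.0]
ft_force: [0.2, 0.1, -3.8]
grip_width: 0.195
t 45.95 pos [0.4622 0.0348 0.1119] yaz -75.22 tilt 0.11 F [ 0.16  0.09 -3.8 ] tq [-0.01  0.01 -0.03] grip 16.6 j [-0.69  0.08  0.54  2.04 -0.05  1.03 -1.44]
t [-0.0512, 0.4181, -0.0032] r [-0.0003, -0.0018, 0.2109] deg 12.1 rows>= 6.7
```

View pics/w28.png

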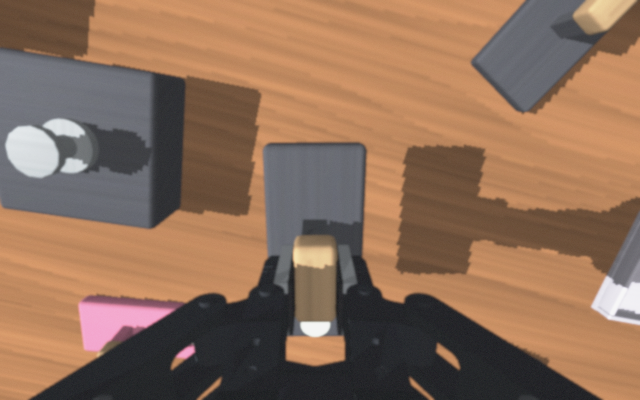

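```bash
python3 -m handwheel '[[[-0.002,0.018,-0.004,0,0,0,0.01],[-0.009,0.072,-0.004,0,0,0.03,0.01],[-0.016,0.13,-0.004,0,0,0.065,0.01],[-0.023,0.188,-0.004,0,0,0.1,0.01],[-0.03,0.246,-0.004,0,0,0.135,0.01],[-0.037,0.304,-0.004,0,0,0.17,0.01],[-0.044,0.36,-0.004,0,-0.002,0.2,0.01],[-0.049,0.4,-0.004,0,-0.002,0.21,0.01]]]'; python3 -m handwheel '[[[-0.002,0.015,0,0,0,0,0.01],[-0.002,0.019,0,0,0,0,0.01],[-0.002,0.019,0,0,0,0,0.01],[-0.002,0.019,0,0,0,0,0.01]]]'; python3 - <<'E'
from h import *
st();  go(.5194,-.3835,.032,-87.3); cv2.imwrite('pics/w29.png',manip.camera('wrist'))
E
```

```text
clock: 47.0
position: [0.5158, -0.367, 0.1141]
ee_rot: [1.0, 0.023, -0.002, 0.0]
ft_force: [1.0, 0.4, -3.3]
grip_width: 0.193
clock: 47.5
position: [0.5163, -0.3821, 0.1159]
ee_rot: [1.0, 0.025, -0.0, -0.0]
ft_force: [0.1, 0.1, -3.3]
grip_width: 0.196
t 47.5 pos [ 0.5163 -0.3821  0.1159] yaz -87.15 tilt 0.05 F [ 0.14  0.09 -3.3 ] tq [ 0.07 -0.04 -0.03] grip 16.8 j [ 0.02  0.55  0.75  1.58 -0.39  1.17 -0.67]
t [0.003, 0.0016, 0.0839] r [-0.0008, 0.0004, 0.0026] deg 0.2 rows>= 1.3
```

View pics/w29.png

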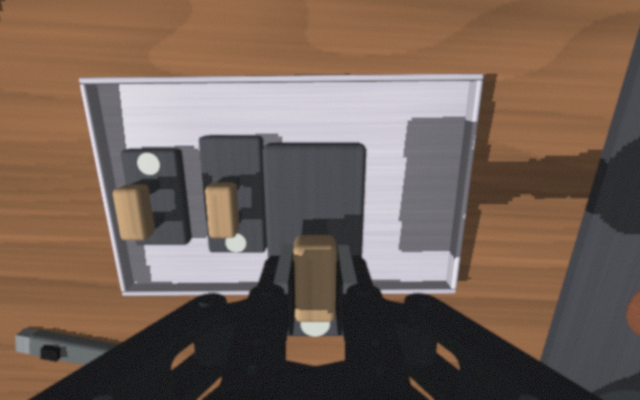

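```bash
python3 -m handwheel '[[[0.002,0.0015,0.025,0,0,0,0.01],[0.003,0.0015,0.055,0,0,0,0.01],[0.003,0.0015,0.074,0,0,0,0.01],[0.003,0.0015,0.081,0,0,0,0.01],[0.003,0.0015,0.086,0,0,0,0.01],[0.003,0.0015,0.086,0,0,0,0.01]]]'; python3 -c "
from h import *
st()
for z in (0,.1,.2): print(z,px2w('top',524,150,z)[:2],px2w('top',540,310,z)[:2])"
```

```text
clock: 48.3
position: [0.5193, -0.3855, 0.0319]
ee_rot: [1.0, 0.024, 0.001, 0.0]
ft_force: [-3.0, 3.2, 6.6]
grip_width: 0.196
t 48.3 pos [ 0.5193 -0.3855  0.0319] yaz -87.27 tilt 0.06 F [-2.99  3.24  6.57] tq [0.72 0.64 0.  ] grip 16.7 j [ 0.06  0.65  0.69  1.63 -0.46  1.03 -0.63]
0 [ 0.6936338  -0.59312932] [ 0.20622849 -0.59669652]
0.1 [ 0.66459723 -0.54054536] [ 0.21683736 -0.5438224 ]
0.2 [ 0.63556066 -0.4879614 ] [ 0.22744623 -0.49094828]
```

```bash
python3 -m handwheel '[[[0,0,0,0,0,0,0.02],[0,0,0,0,0,0,0.036],[0,0,0,0,0,0,0.036],[0,0,-0.03,0,0,0,0.036],[0,0,-0.08,0,0,0,0.036],[0,0,-0.115,0,0,0,0.06],[0,0,-0.115,0,0,0,0.07]]]'; python3 - <<'E'
from h import *
st(); go(.6285,-.0927,.15,-115.5); cv2.imwrite('pics/w30.png',manip.camera('wrist'))
cv2.imwrite('pics/s30.png',manip.camera('scene'))
im=manip.camera('top'); crop(im,295,140,520,250,3.5,'pics/t30.png')
E
```

```text
clock: 49.18
position: [0.52, -0.3863, 0.1481]
ee_rot: [1.0, 0.024, 0.002, 0.001]
ft_force: [-0.5, 0.6, -0.5]
grip_width: 0.815
t 49.17 pos [ 0.52   -0.3863  0.1481] yaz -87.28 tilt 0.27 F [-0.49  0.63 -0.48] tq [-0.04  0.02  0.01] grip 69.6 j [ 0.01  0.52  0.77  1.54 -0.38  1.23 -0.68]
t [0.1224, -0.2881, -0.0023] r [0.002, -0.0044, 0.4926] deg 28.2 rows>= 5.0
```

View pics/w30.png

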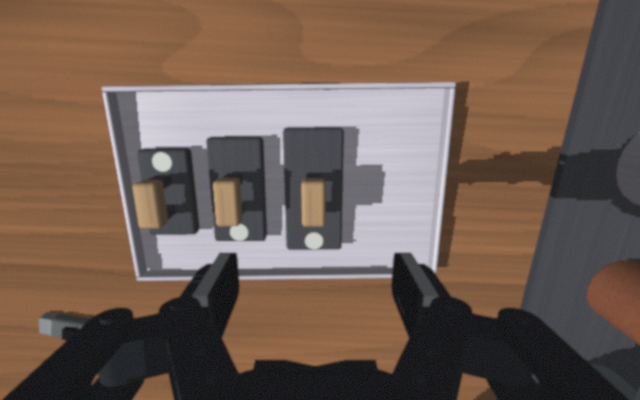

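View pics/s30.png

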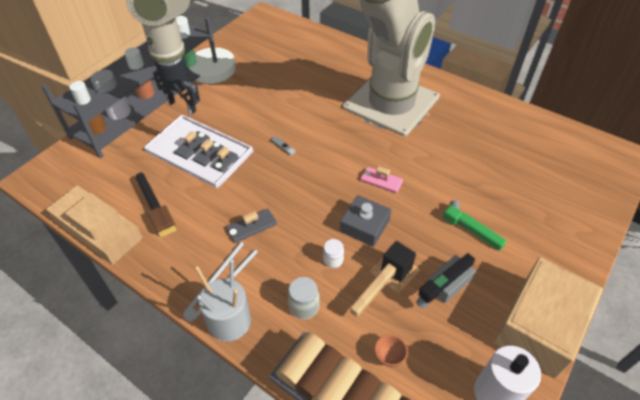

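View pics/t30.png

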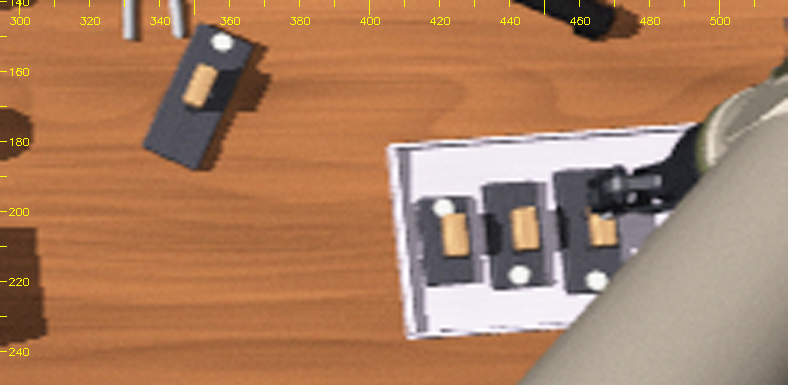

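Press d has been knocked: its spot is now at top (357.8,151.5) and its handle at (352,164). I re-measure it.

```bash
python3 - <<'E'
from h import *
im=cv2.imread('pics/t30.png')
top=manip.camera('top'); crop(top,325,135,375,200,8,'pics/t31.png')
s=px2w('top',357.8,151.5,.014);h=px2w('top',351.8,164,.05); d=s-h; print(s,h,np.hypot(*d[:2]),np.degrees(np.arctan2(d[1],d[0])))
o=manip.get_obs()
for z in (0,.1): print('rack',px2w('wrist',557,200,z),px2w('wrist',600,10,z))
E
```

```text
[ 0.68934559 -0.07025939  0.014     ] [ 0.64056752 -0.04774237  0.05      ] 0.053724449537849835 -24.779084115919584
rack [ 0.51613584 -0.60175008  0.        ] [ 0.66803778 -0.59509738  0.        ]
rack [ 0.54243739 -0.52442844  0.1       ] [ 0.64130261 -0.52009854  0.1       ]
```

View pics/t31.png

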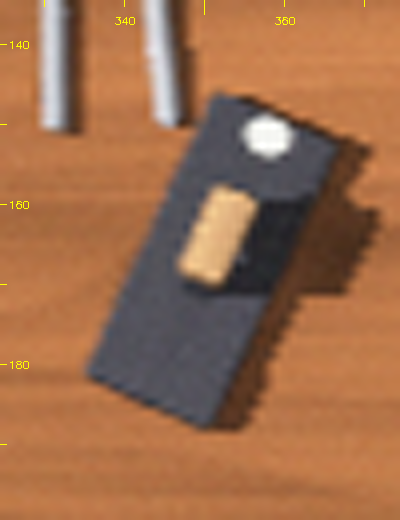

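```bash
python3 - <<'E'
from h import *
for p,q in (((351.3,146.5),(335.5,181)),((366.3,153),(350.7,187.3))):
    d=px2w('top',*p,.014)-px2w('top',*q,.014); print(np.linalg.norm(d),np.degrees(np.arctan2(d[1],d[0])))
go(.6406,-.0475,.15,-115)
E
```

```text
0.11974501148482067 -25.02718724924712
0.1186557389953509 -25.220235612971887
t [0.1382, -0.3309, -0.0063] r [-0.0003, 0.0024, 0.4842] deg 27.7 rows>= 5.7
```

```bash
python3 -m handwheel '[[[0.01,-0.022,-0.002,0,0,0.04,0.07],[0.033,-0.078,-0.006,0,0,0.12,0.07],[0.055,-0.132,-0.006,0,0,0.2,0.07],[0.078,-0.186,-0.006,0,0,0.28,0.07],[0.1,-0.24,-0.006,0,0,0.36,0.07],[0.122,-0.292,-0.006,0,0.002,0.44,0.07],[0.135,-0.323,-0.006,0,0.002,0.484,0.07],[0.138,-0.331,-0.006,0,0.002,0.484,0.07]]]'; python3 - <<'E'
from h import *
st(); cv2.imwrite('pics/w32.png',manip.camera('wrist'))
E
```

```text
clock: 50.38
position: [0.641, -0.0447, 0.1493]
ee_rot: [0.977, -0.214, -0.0, 0.0]
ft_force: [-0.3, -0.3, -0.6]
grip_width: 0.822
t 50.38 pos [ 0.641  -0.0447  0.1493] yaz -114.76 tilt 0.05 F [-0.26 -0.26 -0.64] tq [-0.03 -0.02 -0.01] grip 70.2 j [-0.59  0.53  0.81  1.55 -0.4   1.24 -1.72]
```

View pics/w32.png

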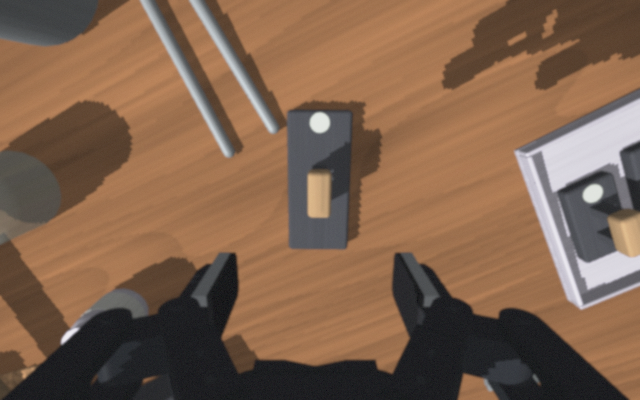

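```bash
python3 - <<'E'
from h import *
print(px2w('wrist',319,194.5,.05),px2w('wrist',320,122,.014)); go(.6415,-.048,.026,-115)
E
```

```text
[ 0.64390348 -0.04995647  0.05      ] [ 0.6900859  -0.07242305  0.014     ]
t [0.0016, 0.0019, 0.1235] r [0.0008, 0.0002, 0.0036] deg 0.2 rows>= 2.0
```

```bash
python3 -m handwheel '[[[0.001,0.002,0.05,0.001,0,0.003,0.06],[0.003,0.003,0.095,0.001,0,0.003,0.06],[0.003,0.003,0.117,0.001,0,0.003,0.06],[0.003,0.003,0.123,0.001,0,0.003,0.06],[0.003,0.003,0.123,0.001,0,0.003,0.03],[0.003,0.003,0.123,0.001,0,0.003,0.01],[0.003,0.003,0.123,0.001,0,0.003,0.01],[0.003,0.003,0.123,0.001,0,0.003,0.01]]]'; python3 -m handwheel '[[[0,0,-0.02,0,0,0,0.01],[0,0,-0.05,0,0,0,0.01],[0,0,-0.075,0,0,0,0.01],[0,0,-0.088,0,0,0,0.01],[0,0,-0.088,0,0,0,0.01]]]';python3 - <<'E'
from h import *
st();  go(.5226,-.4505,.118,-87.3); cv2.imwrite('pics/w33.png',manip.camera('wrist'))
E
```

```text
clock: 51.42
position: [0.6436, -0.0517, 0.0295]
ee_rot: [0.976, -0.218, 0.002, -0.001]
ft_force: [-0.1, 1.9, 6.7]
grip_width: 0.194
clock: 52.05
position: [0.6426, -0.0519, 0.1167]
ee_rot: [0.976, -0.218, 0.001, -0.001]
ft_force: [-0.1, 0.0, -4.1]
grip_width: 0.198
t 52.05 pos [ 0.6426 -0.0519  0.1167] yaz -115.16 tilt 0.17 F [-0.1   0.04 -4.06] tq [-0.    0.   -0.05] grip 16.9 j [-0.56  0.56  0.79  1.58 -0.42  1.18 -1.7 ]
t [0.0608, 0.4118, -0.0019] r [-0.0011, -0.0028, -0.4862] deg 27.9 rows>= 6.7
```

View pics/w33.png

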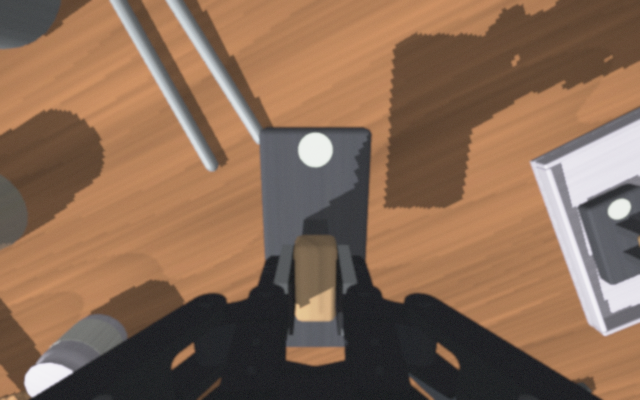

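```bash
python3 -m handwheel '[[[0.003,0.02,-0.002,0,0,-0.02,0.01],[0.01,0.07,-0.004,0,0,-0.08,0.01],[0.018,0.12,-0.004,0,0,-0.14,0.01],[0.026,0.175,-0.004,0,0,-0.21,0.01],[0.034,0.23,-0.004,0,0,-0.28,0.01],[0.042,0.285,-0.004,0,-0.002,-0.35,0.01],[0.049,0.335,-0.004,-0.001,-0.003,-0.42,0.01],[0.056,0.375,-0.004,-0.001,-0.003,-0.47,0.01]]]';python3 - <<'E'
from h import *
st();  go(.5226,-.4505,.118,-87.3); cv2.imwrite('pics/s34.png',manip.camera('scene')[0:220,0:320])
E
```

```text
clock: 53.1
position: [0.5317, -0.4169, 0.118]
ee_rot: [1.0, 0.016, -0.002, -0.0]
ft_force: [1.9, 0.2, -3.9]
grip_width: 0.194
t 53.1 pos [ 0.5317 -0.4169  0.118 ] yaz -88.22 tilt 0.21 F [ 1.85  0.15 -3.9 ] tq [-0.03 -0.06  0.03] grip 16.6 j [ 0.1   0.61  0.72  1.47 -0.42  1.21 -0.66]
t [-0.0101, 0.0333, 0.0001] r [-0.0008, 0.0035, -0.016] deg 0.9 rows>= 0.6
```

View pics/s34.png

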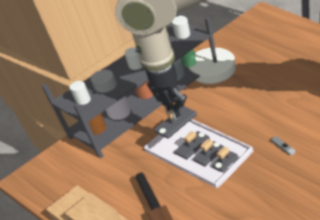

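```bash
python3 -m handwheel '[[[-0.004,0.012,0,0,0.002,-0.008,0.01],[-0.008,0.026,0,0,0.003,-0.016,0.01],[-0.01,0.033,0,0,0.003,-0.016,0.01],[-0.01,0.033,0,0,0.003,-0.016,0.01]]]';python3 - <<'E'
from h import *
st();  go(.5226,-.4505,.0335,-87.3); cv2.imwrite('pics/w35.png',manip.camera('wrist'))
E
```

```text
clock: 53.65
position: [0.5244, -0.4486, 0.1194]
ee_rot: [1.0, 0.023, 0.001, 0.0]
ft_force: [0.1, 0.5, -4.7]
grip_width: 0.198
t 53.65 pos [ 0.5244 -0.4486  0.1194] yaz -87.35 tilt 0.08 F [ 0.07  0.5  -4.66] tq [ 0.01 -0.02 -0.  ] grip 16.9 j [ 0.16  0.64  0.72  1.43 -0.43  1.23 -0.6 ]
t [-0.002, 0.0018, 0.0859] r [0.0, -0.0013, -0.0008] deg 0.1 rows>= 1.4
```

View pics/w35.png

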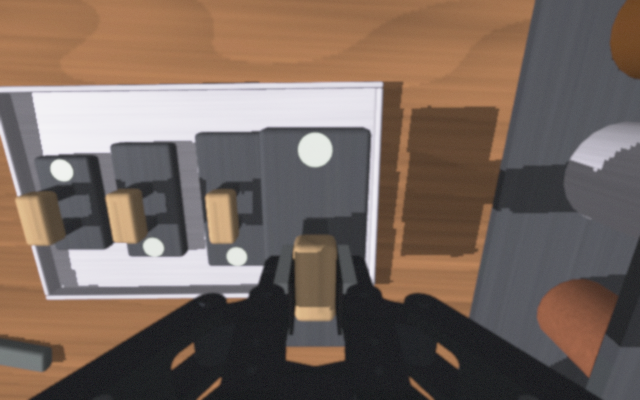

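```bash
python3 - <<'E'
from h import *
print('wall out',px2w('wrist',382,84,.018),px2w('wrist',378,200,.018)); print('c left/far corner',px2w('wrist',197,133,.018),px2w('wrist',210,264,.018))
E
```

```text
wall out [ 0.6111344  -0.48968613  0.018     ] [ 0.52731962 -0.49552709  0.018     ]
c left/far corner [ 0.57135249 -0.35961389  0.018     ] [ 0.46662649 -0.36457486  0.018     ]
```

```bash
python3 -m handwheel '[[[-0.001,0.002,0.025,0,-0.001,0,0.01],[-0.002,0.003,0.055,0,-0.001,0,0.01],[-0.002,0.003,0.074,0,-0.001,0,0.01],[-0.002,0.003,0.082,0,-0.001,0,0.01],[-0.002,0.003,0.086,0,-0.001,0,0.01],[-0.002,0.003,0.087,0,-0.001,0,0.01]]]'; python3 -c "
from h import *
st()"
```

```text
clock: 54.45
position: [0.5233, -0.4518, 0.0336]
ee_rot: [1.0, 0.023, 0.001, 0.0]
ft_force: [-2.0, 3.7, 4.2]
grip_width: 0.19
t 54.45 pos [ 0.5233 -0.4518  0.0336] yaz -87.31 tilt 0.1 F [-1.95  3.73  4.22] tq [ 0.59  0.4  -0.02] grip 16.2 j [ 0.19  0.73  0.67  1.49 -0.49  1.09 -0.56]
```

```bash
python3 -m handwheel '[[[0,0,0,0,0,0,0.02],[0,0,0,0,0,0,0.036],[0,0,0,0,0,0,0.036],[0,0,-0.03,0,0,0,0.036],[0,0,-0.08,0,0,0,0.036],[0,0,-0.12,0,0,0,0.036],[0,-0.05,-0.15,0,0,0,0.036],[0,-0.11,-0.18,0,0,0,0.036]]]'; python3 - <<'E'
from h import *
st(); cv2.imwrite('pics/w36.png',manip.camera('wrist'))
cv2.imwrite('pics/s36.png',manip.camera('scene')); o=manip.camera('top'); cv2.imwrite('pics/t36.png',o)
E
```

```text
clock: 55.45
position: [0.5174, -0.3454, 0.2117]
ee_rot: [1.0, 0.023, 0.001, 0.0]
ft_force: [1.7, 0.6, 0.8]
grip_width: 0.42
t 55.45 pos [ 0.5174 -0.3454  0.2117] yaz -87.42 tilt 0.09 F [1.72 0.64 0.77] tq [ 0.08 -0.04 -0.  ] grip 35.9 j [-0.08  0.41  0.79  1.53 -0.3   1.32 -0.79]
```

View pics/w36.png

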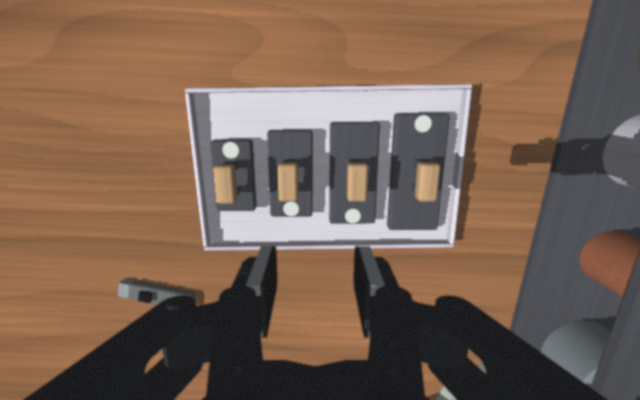

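View pics/s36.png

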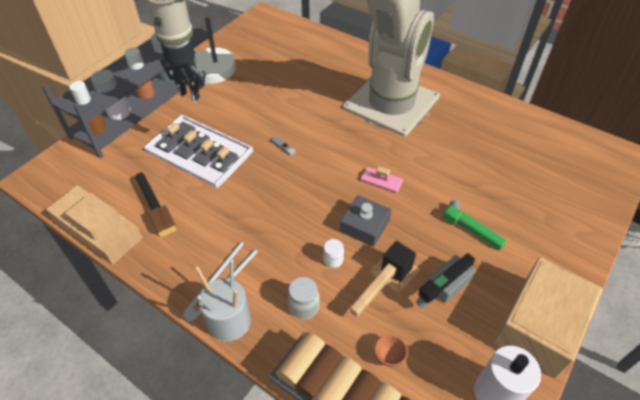

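View pics/t36.png

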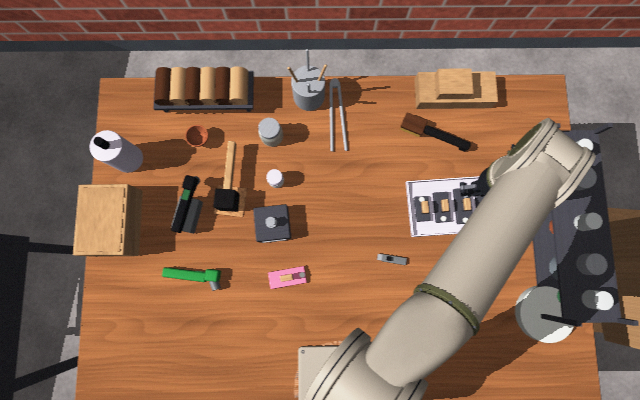

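All four presses lie flat, side by side, clear of the walls. One last enlarged check of the mallet, thermometer and pin.

```bash
python3 -m handwheel '[[[0,0,-0.01,0,0,0,0.036],[0,0,-0.01,0,0,0,0.036],[0,0,-0.01,0,0,0,0.036],[0,0,-0.01,0,0,0,0.036]]]'; python3 - <<'E'
from h import *
im=manip.camera('top'); crop(im,160,125,290,245,6,'pics/fin.png'); st()
h=px2w('top',229.3,138.5,.057)
E
```

```text
clock: 56.1
position: [0.5174, -0.3462, 0.22]
ee_rot: [1.0, 0.023, -0.0, -0.0]
ft_force: [-0.7, 0.2, 0.0]
grip_width: 0.422
t 56.15 pos [ 0.5175 -0.3461  0.22  ] yaz -87.36 tilt 0.01 F [0.26 0.3  0.39] tq [ 0.   -0.05  0.03] grip 36.5 j [-0.08  0.41  0.79  1.52 -0.29  1.34 -0.79]
```

View pics/fin.png

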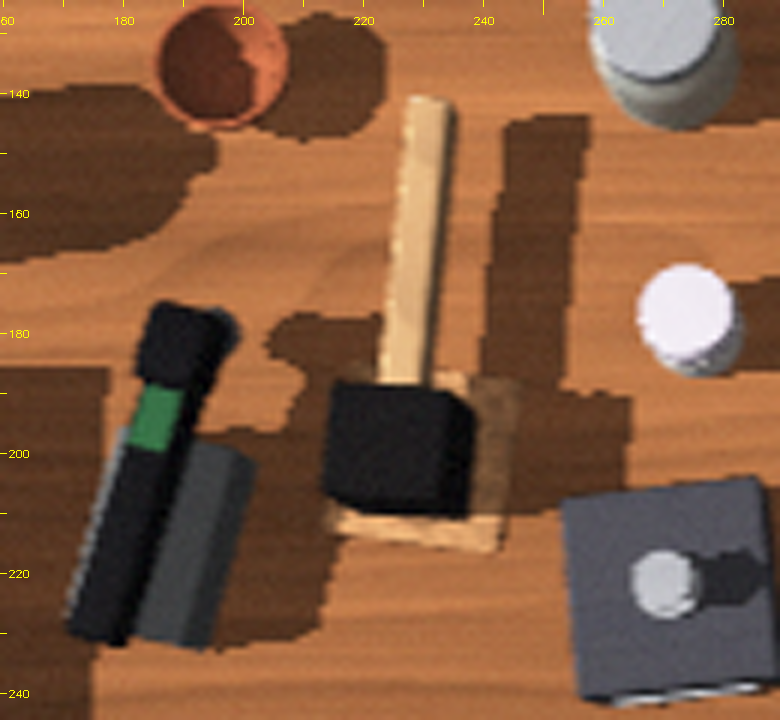

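The mallet stands centred on its pad with the handle up to (231,141). The thermometer lies on its stand within a pixel of the start, the pin is up at (270,221), and the jar and tin are unmoved. I hand in.

```bash
python3 -c "
from workcell import manip
print(manip.hand_in())"
```

```text
the job is handed in; nothing more can be done
None
```

The braai is closed down as asked, and I handed the job in at 56 s of the 210 s allowed. `hand_in()` gives no verdict, so what follows rests on my own checks.

- **Knocker pin:** both blows reached the stop, with about 20 N on the wrist each time. The pin sprang up in between and is up now. Both blows leave the height of the mallet's face as an estimate from the grip, because the head had tilted a few degrees in the jaws by the end.
- **Mallet:** it stands on its face near the middle of the cork pad.
- **Readings:** presses a, b, c and d were each held for over 2 s, in that order, from beside the spot. The computed range was 9.0–9.3 cm and the computed aim error 3 mm or less. The nozzle in the pictures sat up to about 4 mm from where I predicted, still well inside the 12 mm limit.
- **Thermometer:** it lies on its stand within about a pixel of where it started, nozzle hanging free.
- **Presses:** all four lie flat in the tray, side by side with clear gaps. Press d was knocked about 4–5 cm aside after its reading, so I measured it again before picking it up.
- **Left alone:** the jar, the tin, the pink press and the green thermometer show no movement, and the gripper is clear of everything.

No check failed.

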